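Load a gel tank and start it with a guarded switch

ROBOT

A 6-joint arm with a two-finger parallel gripper is mounted at the origin on the work surface. World frame = base frame: x ahead of the robot, y to its left, z up, the work surface at z = 0. Lengths are in m, angles in rad, forces in N, time in s.
With the tool pointing down it reaches from about 0.275 to 0.825 m from the base axis. Payload 4.9 kg.
Tool frame: the origin (TCP) lies at the very end of the fingers, on their centre line; the grasp point (between the pads) lies 19 mm behind it; z points along the fingers, x is the direction in which the jaws open and shut, and the axes are right-handed (so a half turn about z gives the same grasp; the last joint's range is limited). The gripper opens to 85 mm and grips with 20 to 120 N. Pads are 22 mm wide; open, the fingers measure 114 mm over their backs; the gripper's body (76 mm by 85 mm) begins 54 mm behind the grasp point. The pads swing forward as they close: fully open they stand 13 mm farther back than shut.
Start: joints at [1.085, 0.326, -0.193, 1.052, 0, 1.437], TCP at [0.19, 0.516, 0.203] pointing down, gripper open.
Joint ranges: [-2.65, 2.65], [-0.97, 1.79], [-1.3, 1.35], [-1.93, 2.1], [-1.47, 1.37], [-3.14, 3.14]. Speed limits (rad/s): [2.57, 2.57, 3.14, 3.14, 3.14, 3.14].

INTERFACE

Orientations are given as a 3x3 rotation matrix whose columns are the frame's x, y, z axes.
In Python, from workcell import r gives the robot as it stands.
- The arm moves only by the tool send_rows, never from a script. Its arguments are lists of equal length, an entry for each row: "linear": the shift along the world's x, y, z in m, a list of three; "rot": the turn, a rotation vector about the world's x, y, z in degrees, a list of three; "fingers": the closure in counts, from 0 (fully open) to 255 (shut). In form: {"linear": [[dx, dy, dz], ...], "rot": [[ax, ay, az], ...], "fingers": [fingers, ...]}. A call has 1 to 10 rows; each row is the pose to reach, as a shift and turn from the pose commanded when the call began; what a row does not reach only later rows make up. A row lasts 1/8 s, in which the tool goes at most 62.5 mm and 10.7 degrees, less where a joint would pass 70% of its speed; a pose out of reach is approached as far as the arm can. A call with a gripper value outside its range is refused whole. The fingers move at their own pace and stop on an object; "grip_force" is the grip in N (left out, the last holds). Time passes only in rows, so rows that repeat a pose let the fingers close. It gives the time, the measured TCP pose, the force and the opening at its end, in the units of the state.
- r.sense(): the state, without advancing time (a new reading comes with each control period).
- r.get_image(name): name is "scene" or "top" or "wrist"; returns a dict with "img" (400x640x3 uint8, red, green, blue), "fx", "fy", "cx", "cy" (pixels), "k1" (the pictures are not rectified: a ray, as slopes to the right and down, at radius r is drawn at 1 + k1 r^2 times it, then the intrinsics apply), "R" (3x3) and "t" (3): a world point X has camera coordinates R X + t. Camera axes: x right, y down, z forward; pixel columns grow to the right and rows downward; lengths in m; the calibration is good to about 2 mm. A picture is of the moment at which its call begins. There is no depth.
- r.finish_job(): hands the job in, once; it reports no verdict.
Trained networks look in the newest picture that a camera, given by its name, has taken for a name from the list of things; names that differ only in an ending like _2 or _b are one class to them, and where a whole thing is asked for, a point or a joint stands for the part that bears it (a point fixed in the world has none). Each returns a list of dicts, best first, with "p" (0 to 1); they miss things now and then, are a little off and sometimes report something else, mostly with a low value. They report only what shows in the picture. A call takes as long as a camera call.
- r.recognise(camera, label): "centre" ([column, row] in pixels, amid what is visible of it).
- r.regions_of(camera, label): "region" (400x640 bool, what is visible of it) and "centre" ([column, row] in pixels, amid what is visible of it).
The state is a dict: "t": time; "q": joint angles; "joint_vel": joint speeds; "joint_efforts": joint torques, N m; "tcp_pos": TCP position; "orientation": TCP orientation; "contact_force": force on the tool from outside, world axes, zero at the start; "wrist_torque": the same for the moment, N m; "opening": finger opening in m.
Only numpy, scipy, OpenCV 4.12 (cv2) and the standard library are available. Lean on these libraries where they do the work, as an engineer would, in place of code of your own. Each camera call takes 0.05 s, during which the arm holds its last target.

TASK

Start the gel run: lay the flat gel cassette (the white plate with the upright rib) flat on the tank floor, the right way up, between the two steel contact bars, and then swing the tank's lid fully shut. After that, lift the sprung metal guard on the power supply until it stays up, push the toggle beneath it all the way over towards the guard's hinge, then tip the guard back so that it drops fully shut over the toggle. Do not touch the toggle earlier, and leave everything else on the bench where it is.

Things in the scene. Friction and masses are not known exactly. Their poses are not given: they have to be found in the camera images.
- cassette_mid (a point): Gel cassette, loose: a flat white plate, grey-faced, 80 (x) x 120 (y) x 8 mm with one upright rib across its middle. The rib runs along x, 50 mm long, 12 mm thick (y), its top 40 mm above the cassette's underside: pinch it across its 12 mm from above. 100 to 200 g. The point is on the middle of the rib, 20 mm above the underside; z up. Its two ends are alike.
- tank_floor (a point): Gel tank, fixed: white open box, outside 140 (x) x 210 (y) x 62 mm high, walls and floor 6 mm. The point is the centre of its inner floor; x points to the lid's hinge, away from the robot, z up. Two steel contact bars along x lie on the floor at y = +-78 mm, 7 mm thick, 7 mm high; the cassette lies between them, its long side along y, either end first.
- lid_hinge (a point): Middle of the lid's hinge line, on top of the tank's far long wall: 70 mm along the tank's +x from its centre, 62 mm above the bench; axes as the tank's, the hinge runs along y.
- lid (a joint): Opening of the tank's lid, rad: 0 shut, starts at 1.6 to 1.85 (past upright), limit 1.9. Clear plate with a grey border, no handle, 152 mm from hinge to free edge (12 mm beyond the near wall when shut) x 210 x 6 mm. At angle a the free edge lies from the hinge along (-cos a, sin a) in the tank's x, z. Stiff hinge: it stays at any angle; 1 to 2 N at the free edge moves it.
- switch (a point): Foot and pivot of the toggle, on the top panel of the power supply: a fixed grey box 200 (x) x 220 (y) x 75 mm high whose centre lies 35 mm along +x of this point. The point is 75 mm above the bench; x points from the guard's lip side to its hinge, away from the robot; z up. Nothing but guard and toggle stands on the panel.
- toggle (a joint): Angle of the toggle, rad: about 0 off (leaning 0.4 rad to -x of switch, the lip side), 0.8 fully on (leaning 0.4 rad to +x). A steel bat, 24 mm from its pivot at switch to the centre of its 9 mm ball end, turning about y; when off its ball is 9 mm to the -x side, 22 mm above the panel. Stays where it is left; about 2 N at the ball moves it.
- guard_hinge (a point): Middle of the guard's hinge line, on the power supply: 24 mm on the +x side of switch, 4 mm above the panel; axes as switch, the hinge runs along y.
- guard (a joint): Opening of the guard, rad: 0 shut, 1.8 fully up, about guard_hinge. Steel hood, lightly sprung shut: when shut, back wall at the hinge, roof 33 to 36 mm above the panel, cheeks at y = +-30 mm (inside 56 mm wide), open in front; under 1 N at the lip lifts it. Let go below about 1.1 rad it drops shut within a second or two; past that it tips over and stays up until pushed back from its hinge side.
- guard_lip (a point): Middle of the free edge of the guard's lip, moving with the guard: the lip is 44 mm wide (y), 3 mm thick with a rolled edge; it flares forward and 0.7 rad up from the roof's front edge. When shut this edge is 36 mm on the -x side of switch, 43 mm above the panel (underside 41), free below: come under it from the front with tilted fingers and lift.
- tube_block: Bystander: loose grey tube block 80 x 120 x 24 mm with rows of dark holes and no rib; origin under its centre.
- tip_box: Bystander: loose grey pipette tip box 85 x 122 x 56 mm; origin under its centre.
- bottle: Bystander: loose clear bottle, 70 mm across, 140 mm high; origin under its centre.
- beaker: Bystander: loose clear beaker, 70 mm across, 80 mm high; origin under its centre.
- jar: Bystander: loose white jar, 56 mm across, 70 mm high; origin under its centre.
- pipette: Bystander: loose white hand pipette lying on the bench, 225 mm long along x, 28 mm thick; origin under its middle.
- weigh_boat: Bystander: loose flat white plastic case 60 x 90 x 14 mm; origin under its centre.

How it is judged:
By the outcome, as a careful person would: the job done as asked, in the order asked, and still so for the second after the job is handed in, with the robot touching nothing.
It also fails if it takes over 72 s, if anything falls off the work surface, if the arm or the gripper's body presses on something with over 40 N, if the wrist force passes 120 N, or if a joint passes its speed limit or range.

## Working session

There is one attempt and no reset: what is moved stays moved. The work goes in short steps, Python scripts to look and compute and a tool call to move; the robot and the scene stay as the last step left them, time stands still between calls to the robot, and variables do not carry over. Pictures are saved under pics/ and viewed, and the job is handed in when it is done.

Besides the shell and the picture viewer there is one more tool, called after ">>>" by a JSON object that holds its "api" and its "payload", one argument or row to a line. send_rows: Moves the arm, as the interface text tells. Its arguments: {"type":"object","properties":{"linear":{"type":"array","items":{"type":"array","items":{"type":"number"}}},"rot":{"type":"array","items":{"type":"array","items":{"type":"number"}}},"fingers":{"type":"array","items":{"type":"number"}},"grip_force":{"type":"number"}},"required":["linear","rot","fingers"]}

```bash
mkdir -p pics; ls; cat > h.py <<'E'
import numpy as np, cv2
from workcell import r
def snap(c,name):
    d=r.get_image(c); cv2.imwrite(f'pics/{name}.png',d['img'][:,:,::-1]); return d
def ray(d,px):
    u=(px[0]-d['cx'])/d['fx'];v=(px[1]-d['cy'])/d['fy']
    K=np.eye(3); p=cv2.undistortPoints(np.array([[[u,v]]],float),K,np.array([d['k1'],0,0,0,0],float))[0,0]
    R=np.array(d['R']);t=np.array(d['t'])
    o=-R.T@t; w=R.T@np.array([p[0],p[1],1]); return o,w/np.linalg.norm(w)
def atz(d,px,z):
    o,w=ray(d,px); return o+w*(z-o[2])/w[2]
def proj(d,X):
    c=np.array(d['R'])@np.array(X)+np.array(d['t']); u=c[:2]/c[2]; s=1+d['k1']*(u@u)
    return np.array([d['fx']*u[0]*s+d['cx'],d['fy']*u[1]*s+d['cy']])
def tri(d1,p1,d2,p2):
    o1,w1=ray(d1,p1);o2,w2=ray(d2,p2)
    A=np.stack([w1,-w2],1); s=np.linalg.lstsq(A,o2-o1,rcond=None)[0]
    a=o1+s[0]*w1;b=o2+s[1]*w2; return (a+b)/2,np.linalg.norm(a-b)
E
python3 - <<'E'
from h import *
np.set_printoptions(precision=4,suppress=True)
for c in ['scene','top','wrist']:
    d=snap(c,c+'0'); print(c,d['fx'],d['k1'],-np.array(d['R']).T@d['t'])
    for l in ['cassette_mid','lid','guard','toggle','guard_lip','tank_floor','switch']:
        try: print(l,[(round(x['p'],2),np.round(x['centre'],1)) for x in r.recognise(c,l)][:3])
        except Exception as e: print(l,e)
print(r.sense())
E
```

```text
pics
scene 455.4763514577741 0.017934596512653188 [0.939  0.5749 1.1956]
cassette_mid [(0.69, array([338.5, 211.2]))]
lid [(0.7, array([360.9, 290.4])), (0.65, array([230.5, 174. ]))]
guard [(0.76, array([240.3, 157.6]))]
toggle [(0.54, array([298.6, 321.7])), (0.23, array([317. , 163.4]))]
guard_lip [(0.77, array([241.4, 154.3]))]
tank_floor [(0.33, array([243.7, 154.3]))]
switch [(0.94, array([229. , 175.3]))]
top 396.16249827418994 -0.028825072054790964 [ 0.2691 -0.0119  1.3945]
cassette_mid [(0.94, array([324.1, 232.6]))]
lid [(0.93, array([243.3, 176.7]))]
guard [(0.87, array([412.3, 189.1]))]
toggle []
guard_lip [(0.68, array([368.8, 257.6]))]
tank_floor [(0.77, array([249.6, 199.5]))]
switch [(0.75, array([329.1, 193.7])), (0.7, array([410.1, 182.6])), (0.57, array([409.7, 186.3]))]
wrist 319.3076294466233 -0.009127516834775461 [0.1115 0.5454 0.3736]
cassette_mid []
lid []
guard []
toggle []
guard_lip []
tank_floor [(0.66, array([255.3, 368.7]))]
switch []
{'t': 1.2, 'q': array([ 1.0848,  0.3262, -0.1926,  1.052 ,  0.    ,  1.4366]), 'joint_vel': array([-0.001 , -0.0003, -0.0002, -0.0011, -0.0001,  0.0013]), 'joint_efforts': array([  0.0006, -44.3333,  26.276 ,   0.0011,   0.0001,  -0.    ]), 'tcp_pos': array([0.1895, 0.5163, 0.203 ]), 'orientation': array([[ 0.3446,  0.9387, -0.    ],
       [ 0.9387, -0.3446,  0.    ],
       [ 0.    , -0.    , -1.    ]]), 'contact_force': array([ 0.6574, -0.348 ,  0.6351]), 'wrist_torque': array([0.0825, 0.0364, 0.0471]), 'opening': 0.08547820426432116}
```

View pics/scene0.png

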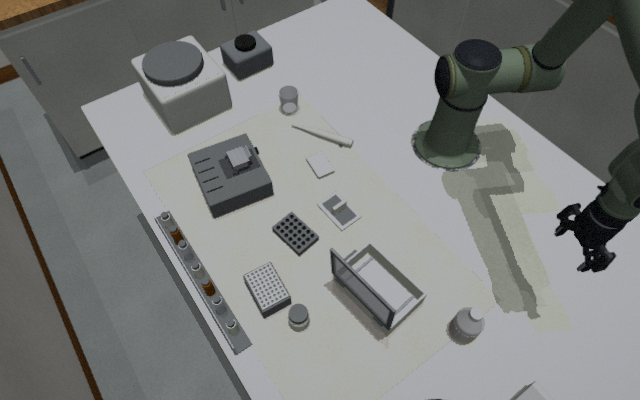

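View pics/top0.png

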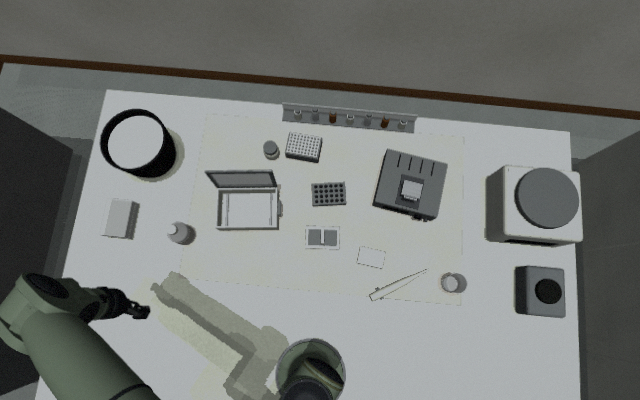

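View pics/wrist0.png

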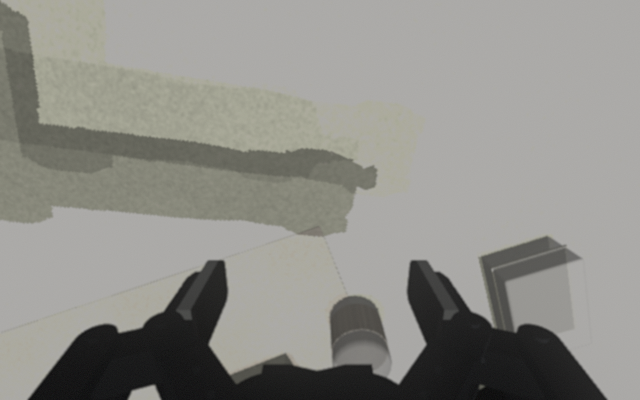

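```bash
python3 - <<'E'
import cv2,numpy as np
t=cv2.imread('pics/top0.png');s=cv2.imread('pics/scene0.png')
def c(im,x0,y0,x1,y1,k,n): cv2.imwrite(f'pics/{n}.png',cv2.resize(im[y0:y1,x0:x1],None,fx=k,fy=k,interpolation=cv2.INTER_CUBIC))
c(t,190,150,350,260,5,'ct1');c(t,360,140,460,230,6,'ct2');c(s,310,180,440,340,3.7,'cs1');c(s,180,120,290,220,6,'cs2')
E
```

```text
(no output)
```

View pics/ct1.png

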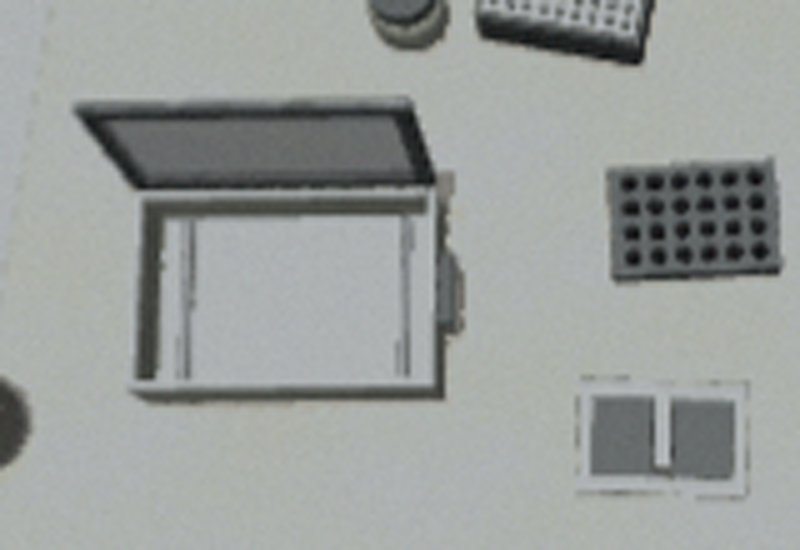

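View pics/ct2.png

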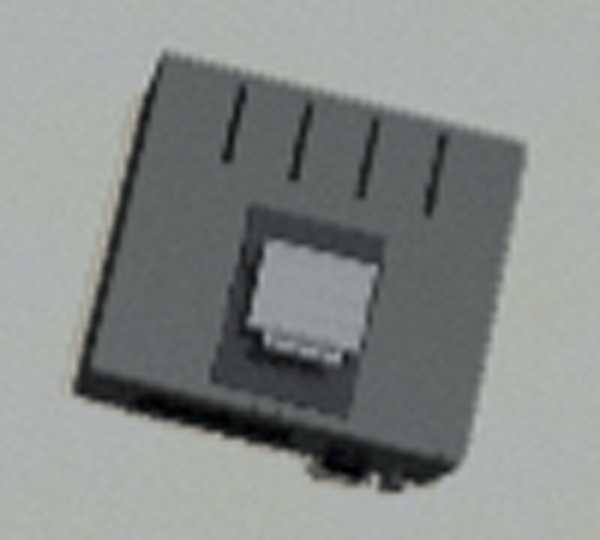

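View pics/cs1.png

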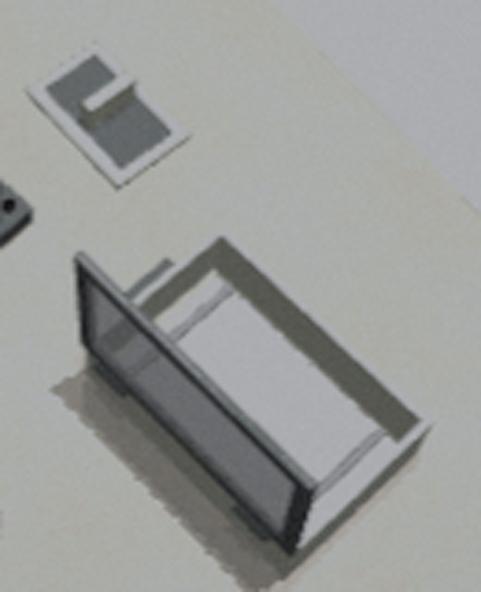

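View pics/cs2.png

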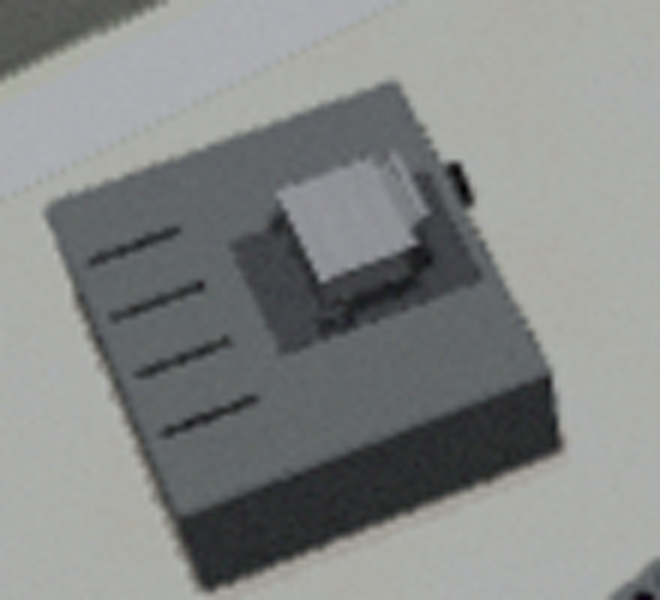

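```bash
cat > m.py <<'E'
from h import *
from scipy.optimize import least_squares
import pickle
def cal():
    try: return pickle.load(open('cal.pkl','rb'))
    except: 
        D={c:{k:v for k,v in r.get_image(c).items()} for c in ['scene','top']}
        pickle.dump(D,open('cal.pkl','wb')); return D
D=cal()
def W(p,L):
    c,s=np.cos(p[2]),np.sin(p[2]); return np.array([p[0]+c*L[0]-s*L[1],p[1]+s*L[0]+c*L[1],L[2]])
def fit(obs,p0):
    # obs: (cam, local pt with absolute z, px)
    f=lambda p: np.concatenate([proj(D[c],W(p,L))-px for c,L,px in obs])
    s=least_squares(f,p0,loss='soft_l1'); return s.x,s.fun.reshape(-1,2)
def cr(x0,y0,k): return lambda a,b:(x0+(a+.5)/k-.5,y0+(b+.5)/k-.5)
T1=cr(190,150,5);T2=cr(360,140,6);S1=cr(310,180,3.7);S2=cr(180,120,6)
E
python3 - <<'E'
from m import *
np.set_printoptions(precision=4,suppress=True)
cas=[('top',(.04,.06,.008),T1(583,378)),('top',(.04,-.06,.008),T1(749,382)),('top',(-.04,-.06,.008),T1(743,496)),('top',(-.04,.06,.008),T1(577,490)),
 ('top',(.025,0,.04),T1(663,393)),('top',(-.025,0,.04),T1(663,466)),
 ('scene',(.04,.06,.008),S1(120,186)),('scene',(-.04,.06,.008),S1(190,136)),('scene',(.04,-.06,.008),S1(27,90)),('scene',(-.04,-.06,.008),S1(97,42))]
p,e=fit(cas,[.45,0,0]);print('cas',p);print(e)
tk=[('top',(.07,.105,.062),T1(142,193)),('top',(-.07,.105,.062),T1(131,390)),('top',(-.07,-.105,.062),T1(443,390)),
 ('scene',(-.07,-.105,.062),S1(222,237)),('scene',(-.07,.105,.062),S1(432,427))]
p,e=fit(tk,[.45,.2,0]);print('tank',p);print(e)
ps=[('top',(.135,.11,.075),T2(165,55)),('top',(.135,-.11,.075),T2(525,145)),('top',(-.065,.11,.075),T2(92,372)),('top',(-.065,-.11,.075),T2(465,458)),
('scene',(.135,.11,.075),S2(182,516)),('scene',(-.065,.11,.075),S2(552,375)),('scene',(.135,-.11,.075),S2(47,212)),('scene',(-.065,-.11,.075),S2(398,82))]
p,e=fit(ps,[.5,-.3,-.2]);print('psu',p);print(e)
E
```

```text
cas [0.4587 0.0046 0.064 ]
[[-0.743  -0.6152]
 [-0.0838 -0.3063]
 [ 0.5756 -0.5189]
 [-0.5068 -0.4456]
 [ 0.064  -0.2921]
 [-0.4168 -0.4664]
 [-0.0394 -0.3735]
 [ 0.9795 -1.3072]
 [-0.1603 -0.6362]
 [ 0.6103 -1.0968]]
tank [0.5281 0.2705 0.1019]
[[-0.3404 -0.9819]
 [-0.3347 -0.5963]
 [-1.0583 -0.8421]
 [ 0.1641 -4.9785]
 [ 0.186  -2.949 ]]
psu [ 0.6357 -0.2797 -0.1543]
[[-0.7652 -1.3662]
 [ 0.2948 -1.4784]
 [-1.0403 -0.7773]
 [-0.2189  0.6006]
 [-0.0322  0.1074]
 [ 1.2245 -1.3775]
 [-0.5315 -1.7829]
 [ 0.0757 -1.5738]]
```

```bash
cat >> m.py <<'E'
def ov(c,img,segs,crop,k,name):
    im=cv2.imread(img); x0,y0,x1,y1=crop
    b=cv2.resize(im[y0:y1,x0:x1],None,fx=k,fy=k,interpolation=cv2.INTER_CUBIC)
    for A,B,col in segs:
        a=[tuple(int(round(v)) for v in ((proj(D[c],P)+.5-[x0,y0])*k-.5)) for P in (A,B)]
        cv2.line(b,a[0],a[1],col,1,cv2.LINE_AA)
    cv2.imwrite(f'pics/{name}.png',b)
def box(p,x0,x1,y0,y1,zs,col):
    s=[]
    for z in zs:
        q=[W(p,(x,y,z)) for x,y in((x0,y0),(x1,y0),(x1,y1),(x0,y1))]
        s+=[(q[i],q[(i+1)%4],col) for i in range(4)]
    return s
def tank(p,lid=None):
    s=box(p,-.07,.07,-.105,.105,[0,.062],(0,0,255))+box(p,-.064,.064,-.099,.099,[.062],(0,255,0))+box(p,-.064,.064,-.0815,-.0745,[.013],(255,0,0))+box(p,-.064,.064,.0745,.0815,[.013],(255,0,0))
    if lid is not None:
        q=[W(p,(.07-a*np.cos(lid),y,.062+a*np.sin(lid))) for a,y in((0,-.105),(.152,-.105),(.152,.105),(0,.105))]
        s+=[(q[i],q[(i+1)%4],(0,255,255)) for i in range(4)]
    return s
def psu(p):
    return box(p,-.065,.135,-.11,.11,[0,.075],(0,0,255))+box(p,-.012,.024,-.03,.03,[.111],(0,255,0))+box(p,-.036,-.0361,-.022,.022,[.118],(255,0,255))
def casb(p,z=0): return box(p,-.04,.04,-.06,.06,[z,z+.008],(0,0,255))+box(p,-.025,.025,-.006,.006,[z+.04],(0,255,0))
E
python3 - <<'E'
from m import *
pt=[0.5281,0.2705,0.08];pc=[0.4587,0.0046,0.064];pp=[0.6357,-0.2797,-0.1543]
s=tank(pt,1.7)+casb(pc)
ov('top','pics/top0.png',s,(190,150,350,260),5,'o1');ov('scene','pics/scene0.png',s,(310,180,440,340),3.7,'o2')
s=psu(pp)
ov('top','pics/top0.png',s,(360,140,460,230),6,'o3');ov('scene','pics/scene0.png',s,(180,120,290,220),6,'o4')
E
```

```text
(no output)
```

View pics/o1.png

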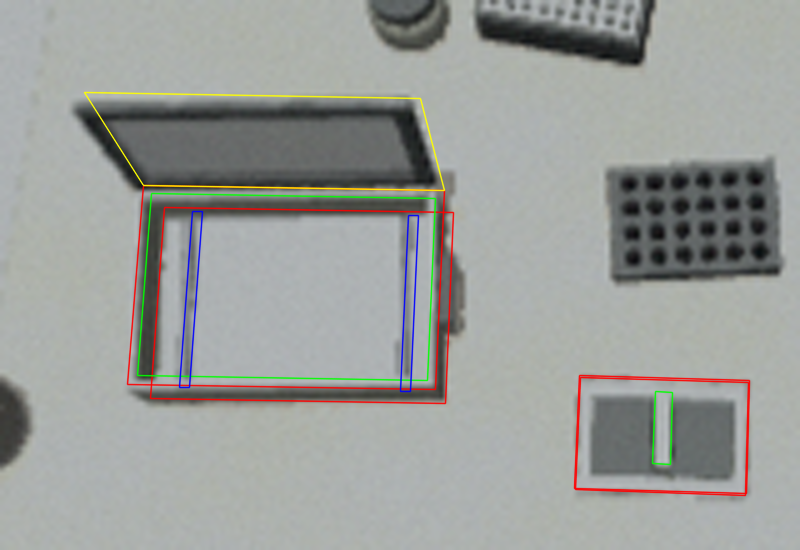

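View pics/o2.png

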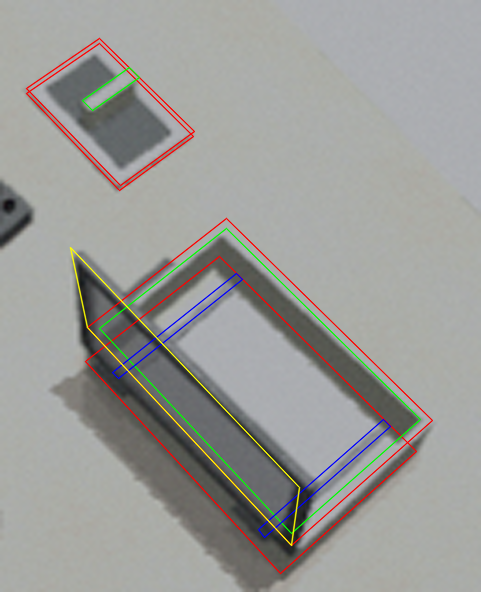

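View pics/o3.png

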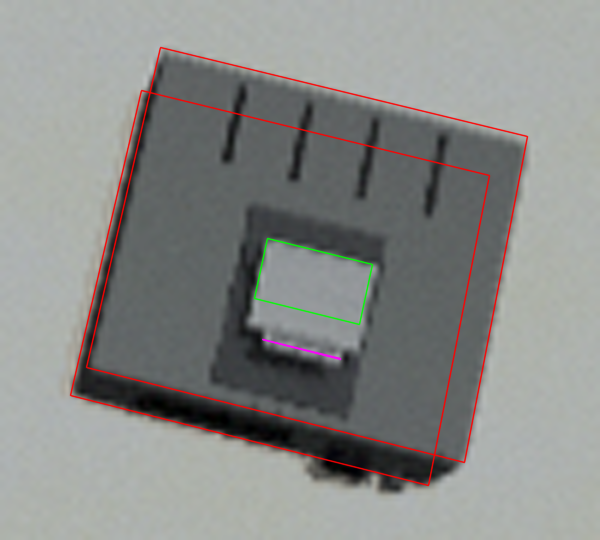

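View pics/o4.png

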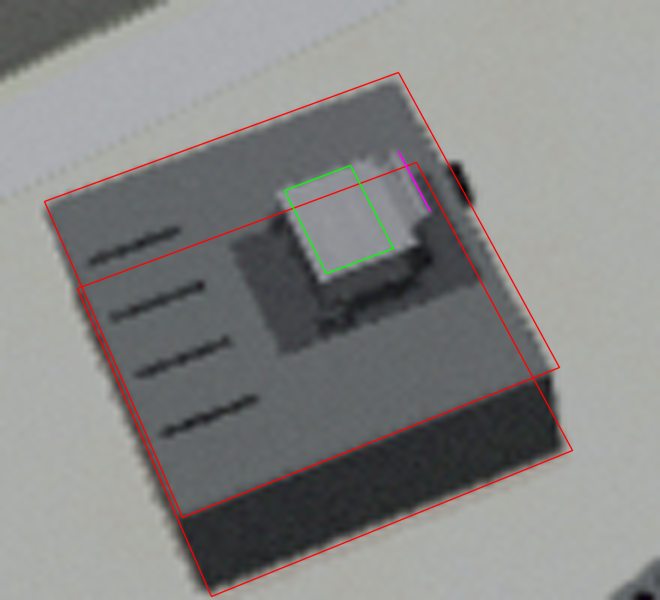

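```bash
python3 - <<'E'
from m import *
np.set_printoptions(precision=4,suppress=True)
d=r.get_image('wrist');s=r.sense();O=s['orientation'];
Rc=np.array(d['R']);print('cam in tool',O.T@Rc.T, O.T@((-Rc.T@d['t'])-s['tcp_pos']),d['fx'],d['cx'],d['cy'])
Rt=O.T@Rc.T; off=O.T@((-Rc.T@d['t'])-s['tcp_pos'])
pickle.dump((Rt,off,{k:d[k] for k in('fx','fy','cx','cy','k1')}),open('wc.pkl','wb'))
def wc(tcp,yaw):
    x=np.array([np.cos(yaw),np.sin(yaw),0]);z=np.array([0,0,-1.]);Om=np.stack([x,np.cross(z,x),z],1)
    R=(Om@Rt).T;o=np.array(tcp)+Om@off; return dict(R=R,t=-R@o,**{k:d[k] for k in('fx','fy','cx','cy','k1')})
for tcp in [(.35,.15,.3),(.3,.15,.3),(.4,.15,.35)]:
    c=wc(tcp,np.pi/2); print(tcp,[proj(c,X).round() for X in [(.458,.005,.04),(.46,.17,.062),(.46,.38,.062),(.6,.17,.062),(.6,.38,.062)]])
E
```

```text
cam in tool [[ 1.      0.001  -0.0005]
 [-0.0008  0.9443  0.3291]
 [ 0.0008 -0.3291  0.9443]] [ 0.0004 -0.0833 -0.1705] 319.3076294466233 316.9791503339922 196.42372886940026
(0.35, 0.15, 0.3) [array([218., 223.]), array([331., 231.]), array([480., 231.]), array([330., 312.]), array([465., 312.])]
(0.3, 0.15, 0.3) [array([222., 253.]), array([330., 262.]), array([474., 262.]), array([329., 338.]), array([460., 338.])]
(0.4, 0.15, 0.35) [array([224., 181.]), array([330., 186.]), array([470., 186.]), array([329., 267.]), array([456., 267.])]
```

>>> {"api": "send_rows", "payload": {
  "linear": [
    [0.02, -0.03, 0.05],
    [0.05, -0.08, 0.09],
    [0.08, -0.14, 0.127],
    [0.11, -0.2, 0.127],
    [0.14, -0.26, 0.127],
    [0.17, -0.32, 0.127],
    [0.2, -0.37, 0.127],
    [0.22, -0.41, 0.127],
    [0.23, -0.426, 0.127],
    [0.23, -0.426, 0.127]
  ],
  "rot": [
    [0, 0, 3],
    [0, 0, 6],
    [0, 0, 10],
    [0, 0, 14],
    [0, 0, 18],
    [0, 0, 21],
    [0, 0, 23.7],
    [0, 0, 23.7],
    [0, 0, 23.7],
    [0, 0, 23.7]
  ],
  "fingers": [0, 0, 0, 0, 0, 0, 0, 0, 0, 0]
}}

```text
t: 2.6
tcp_pos: [0.4203, 0.0887, 0.3298]
orientation: [[-0.058, 0.998, -0.0], [0.998, 0.058, -0.0], [-0.0, -0.0, -1.0]]
contact_force: [0.3, 0.6, -0.2]
opening: 0.0852
```

```bash
python3 - <<'E'
from m import *
d=snap('wrist','w1');D['w1']={k:d[k] for k in d if k!='img'};pickle.dump(D,open('cal.pkl','wb'))
s=r.sense();print(s['t'],s['tcp_pos'],s['q'],s['orientation'])
pt=[0.5281,0.2705,0.08];pc=[0.4587,0.0046,0.064];pp=[0.6357,-0.2797,-0.1543]
ov('w1','pics/w1.png',tank(pt)+casb(pc)+psu(pp),(0,0,640,400),1.25,'ow1')
im=cv2.imread('pics/w1.png')
E
```

```text
2.65 [0.41960079 0.08975257 0.32987345] [ 3.80447118e-02  3.95851070e-02 -2.24666307e-01  1.30701803e+00
  3.85320163e-04 -2.15295199e-02] [[-5.95388116e-02  9.98225872e-01 -4.87435808e-04]
 [ 9.98225913e-01  5.95389933e-02  3.67045871e-04]
 [ 3.95416122e-04 -4.64717580e-04 -9.99999814e-01]]
```

View pics/ow1.png

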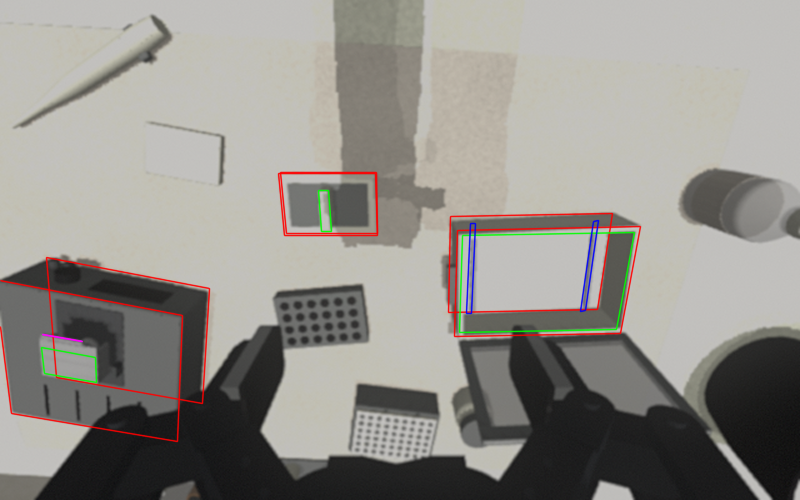

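```bash
python3 - <<'E'
import cv2
w=cv2.imread('pics/w1.png')
def c(im,x0,y0,x1,y1,k,n): cv2.imwrite(f'pics/{n}.png',cv2.resize(im[y0:y1,x0:x1],None,fx=k,fy=k,interpolation=cv2.INTER_CUBIC))
c(w,345,160,525,280,4.4,'cw1');c(w,210,125,320,200,6,'cw2');c(w,0,195,180,360,4,'cw3')
E
```

```text
(no output)
```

View pics/cw1.png

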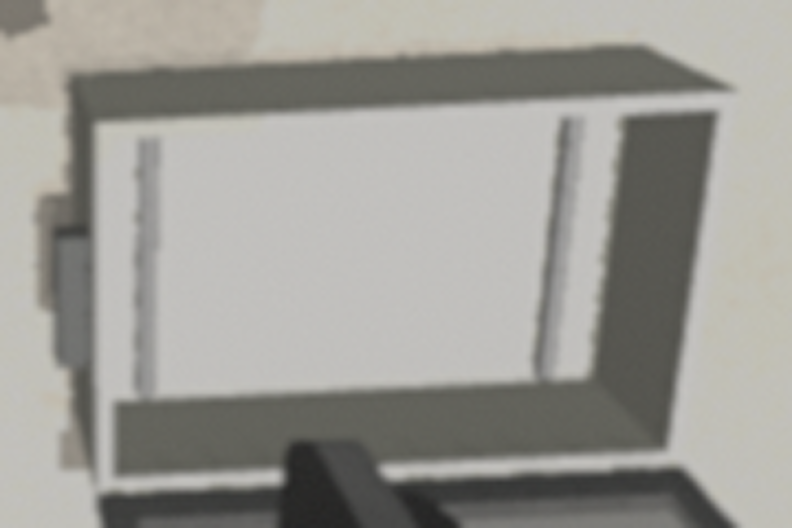

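View pics/cw2.png

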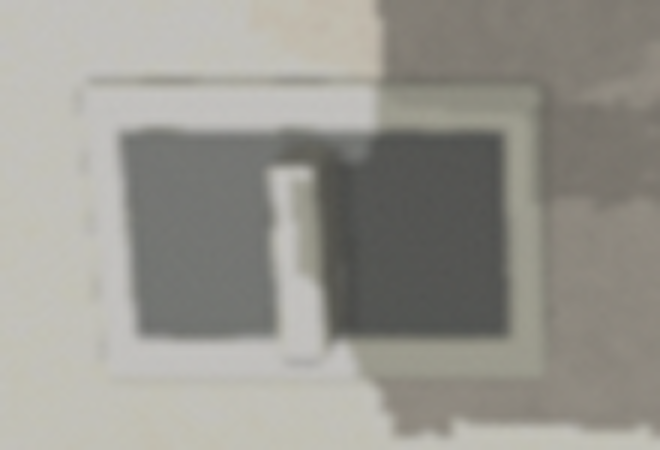

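View pics/cw3.png

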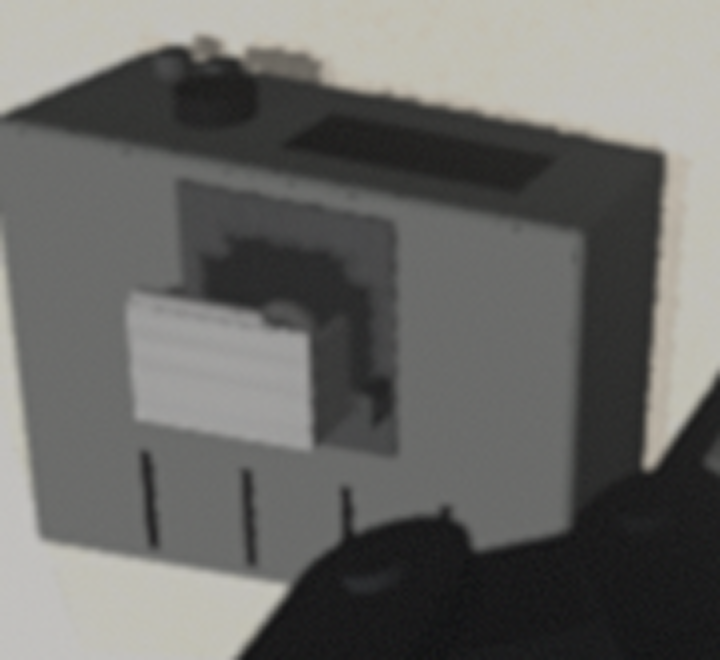

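```bash
python3 - <<'E'
from m import *
np.set_printoptions(precision=4,suppress=True)
A=cr(345,160,4.4);B=cr(210,125,6);C=cr(0,195,4)
tk=[('w1',(-.07,-.105,.062),A(95,121)),('w1',(-.07,.105,.062),A(735,90)),('w1',(.07,-.105,.062),A(100,492)),('w1',(.07,.105,.062),A(680,467)),
('w1',(.064,.099,.062),A(667,450)),('w1',(-.07,-.105,0),A(72,75)),('w1',(-.07,.105,0),A(643,45)),('w1',(.064,.099,.006),A(595,380)),
('w1',(.064,-.078,.013),A(147,395)),('w1',(.064,.078,.013),A(543,380))]
p,e=fit(tk,[.5,.27,.08]);print('tank w',p);print(e)
tt=[('top',(.07,.105,.062),T1(142,193)),('top',(-.07,.105,.062),T1(131,390)),('top',(-.07,-.105,.062),T1(443,390))]
p,e=fit(tk+tt,[.5,.27,.08]);print('tank w+t',p);print(e[-3:])
pt=p
cs=[('w1',(-.04,-.06,.008),B(83,87)),('w1',(-.04,.06,.008),B(540,87)),('w1',(.04,-.06,.008),B(108,378)),('w1',(.04,.06,.008),B(543,376)),
('w1',(-.025,0,.04),B(291,168)),('w1',(.025,0,.04),B(305,358))]
p,e=fit(cs,[.46,0,.06]);print('cas w',p);print(e);pc=p
ps=[('w1',(-.065,.11,.075),C(582,230)),('w1',(-.065,-.11,.075),C(2,120)),('w1',(.135,-.11,.075),C(38,540)),('w1',(-.065,.11,0),C(662,155))]
p,e=fit(ps,[.63,-.28,-.15]);print('psu w',p);print(e)
ov('w1','pics/w1.png',tank(pt)+casb(pc)+psu(p),(0,100,400,400),2,'ow2')
E
```

```text
tank w [0.5295 0.274  0.1104]
[[-0.045   0.1686]
 [ 1.1827  0.0336]
 [-1.0872  0.0385]
 [ 0.3606 -0.3963]
 [ 0.0079  0.3166]
 [-0.3326 -0.9028]
 [-0.0442 -0.5102]
 [-0.6293 -0.6348]
 [-0.1788  2.6964]
 [ 0.8526  1.8734]]
tank w+t [0.5293 0.2737 0.111 ]
[[-1.3777 -1.1182]
 [-1.0214 -0.7431]
 [-1.7436 -1.5452]]
cas w [0.4591 0.0045 0.0598]
[[-1.1632 -0.5745]
 [ 0.6777 -0.7094]
 [-0.4785  0.4966]
 [ 1.0892  0.7561]
 [ 0.0959 -0.3712]
 [-0.1974  0.7631]]
psu w [ 0.6377 -0.2799 -0.1574]
[[ 0.4915  0.9928]
 [-5.0408 -0.343 ]
 [-0.3098  1.3554]
 [ 2.4337 -1.7487]]
```

>>> {"api": "send_rows", "payload": {
  "linear": [
    [0.01, -0.03, -0.04],
    [0.025, -0.06, -0.09],
    [0.039, -0.085, -0.14],
    [0.039, -0.085, -0.19],
    [0.039, -0.085, -0.24],
    [0.039, -0.085, -0.28],
    [0.039, -0.085, -0.305],
    [0.039, -0.085, -0.313],
    [0.039, -0.085, -0.313],
    [0.039, -0.085, -0.313]
  ],
  "rot": [
    [0, 0, 0],
    [0, 0, 0],
    [0, 0, 0],
    [0, 0, 0],
    [0, 0, 0],
    [0, 0, 0],
    [0, 0, 0],
    [0, 0, 0],
    [0, 0, 0],
    [0, 0, 0]
  ],
  "fingers": [0, 0, 0, 0, 0, 0, 0, 0, 60, 120],
  "grip_force": 40
}}

```text
t: 3.9
tcp_pos: [0.4596, 0.0055, 0.0181]
orientation: [[-0.062, 0.998, 0.002], [0.998, 0.062, -0.0], [-0.0, 0.002, -1.0]]
contact_force: [0.3, 0.2, 0.1]
opening: 0.0517
```

>>> {"api": "send_rows", "payload": {
  "linear": [
    [0, 0, 0],
    [0, 0, 0],
    [0, 0, 0],
    [0, 0, 0],
    [0, 0, 0],
    [0, 0, 0]
  ],
  "rot": [
    [0, 0, 0],
    [0, 0, 0],
    [0, 0, 0],
    [0, 0, 0],
    [0, 0, 0],
    [0, 0, 0]
  ],
  "fingers": [255, 255, 255, 255, 255, 255],
  "grip_force": 40
}}

```text
t: 4.65
tcp_pos: [0.4585, 0.0053, 0.0169]
orientation: [[-0.062, 0.998, -0.0], [0.998, 0.062, 0.0], [0.0, -0.0, -1.0]]
contact_force: [-0.0, 0.1, 0.3]
opening: -0.0001
```

```bash
python3 - <<'E'
from m import *
d=snap('wrist','w2');s=r.sense();print(s['t'],s['tcp_pos'],s['opening'],s['contact_force'])
E
```

```text
4.7 [0.45849833 0.00533834 0.01695842] 0.00023574704167132898 [ 0.31650986 -0.7397935  -0.46305189]
```

View pics/w2.png

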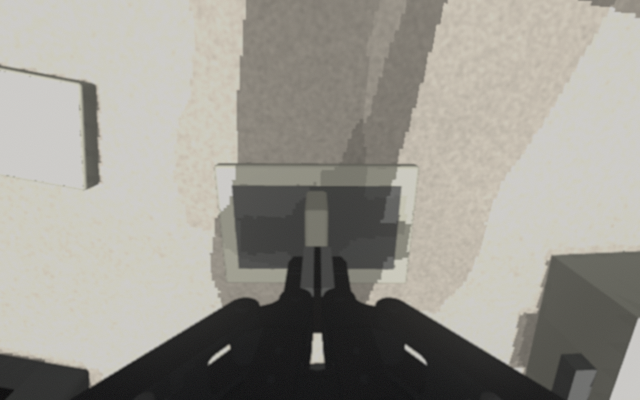

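```bash
python3 - <<'E'
from m import *
d=r.get_image('wrist');D['w2']={k:d[k] for k in d if k!='img'};pickle.dump(D,open('cal.pkl','wb'))
s=r.sense();print('tip px',proj(d,s['tcp_pos']),'grasp',proj(d,s['tcp_pos']+[0,0,.019]))
for L in [(-.025,0,.04),(.025,0,.04),(-.04,-.06,.008),(-.04,.06,.008),(.04,-.06,.008)]: print(L,proj(d,W([.459,.0045,.062],L)))
B=lambda a,b:(a,b)
cs=[('w2',(-.04,-.06,.008),(217,165)),('w2',(-.04,.06,.008),(416,165)),('w2',(.04,-.06,.008),(226,281)),('w2',(.04,.06,.008),(405,281))]
print(fit(cs,[.45,0,.06]))
print(fit([('w2',(-.025,0,.04),(316,191))],[.45,0,.06]))
E
python3 -c "
import cv2
w=cv2.imread('pics/w2.png');cv2.imwrite('pics/cw4.png',cv2.resize(w[140:340,200:440],None,fx=3.3,fy=3,interpolation=cv2.INTER_CUBIC))"
```

```text
tip px [317.50087769 234.63859016] grasp [317.51840577 250.34857016]
(-0.025, 0, 0.04) [315.86094953 210.44884799]
(0.025, 0, 0.04) [315.90805551 295.19173093]
(-0.04, -0.06, 0.008) [212.04501972 165.59951757]
(-0.04, 0.06, 0.008) [420.19278228 165.78136631]
(0.04, -0.06, 0.008) [225.12576984 284.05502208]
(array([0.45826485, 0.0040447 , 0.06275322]), array([[-5.84825783, -0.61527753],
       [ 3.58019923, -0.58821278],
       [-1.55180153,  2.12511831],
       [ 1.70610096,  2.22401   ]]))
(array([0.4488497 , 0.00389021, 0.05990119]), array([[-1.32072319e-06,  9.22257357e-07]]))
```

View pics/cw4.png

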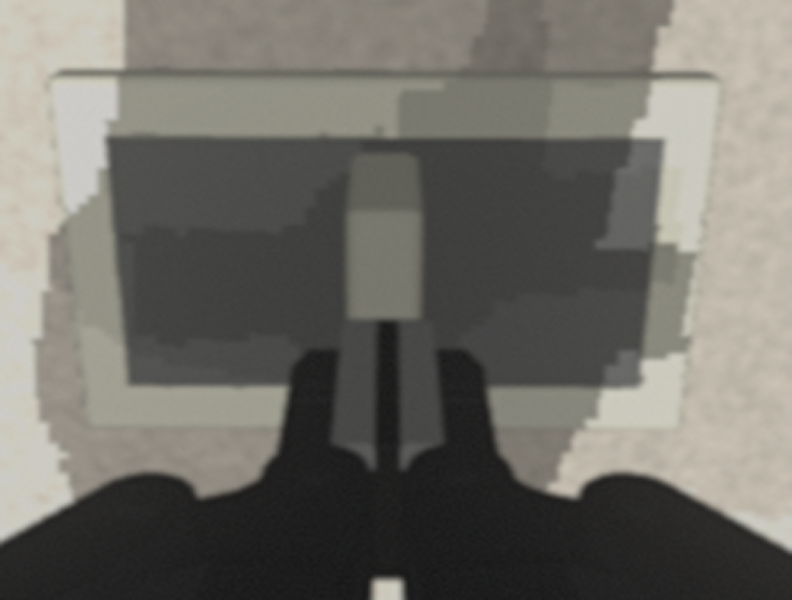

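```bash
python3 - <<'E'
from m import *
d=snap('scene','s2');t=snap('top','t2')
im=cv2.imread('pics/s2.png');cv2.imwrite('pics/cs2b.png',cv2.resize(im[150:260,280:410],None,fx=6,fy=5.4,interpolation=cv2.INTER_CUBIC))
s=r.sense();print(proj(d,s['tcp_pos']),(proj(d,s['tcp_pos'])+.5-[280,150])*[6,5.4],s['q'])
E
```

```text
[339.45192957 207.74174199] [359.7115774  314.50540675] [-1.49568161e-01  3.89287661e-01 -6.64070795e-01  5.17469853e-01
 -3.50076871e-05 -2.11394081e-01]
```

View pics/cs2b.png

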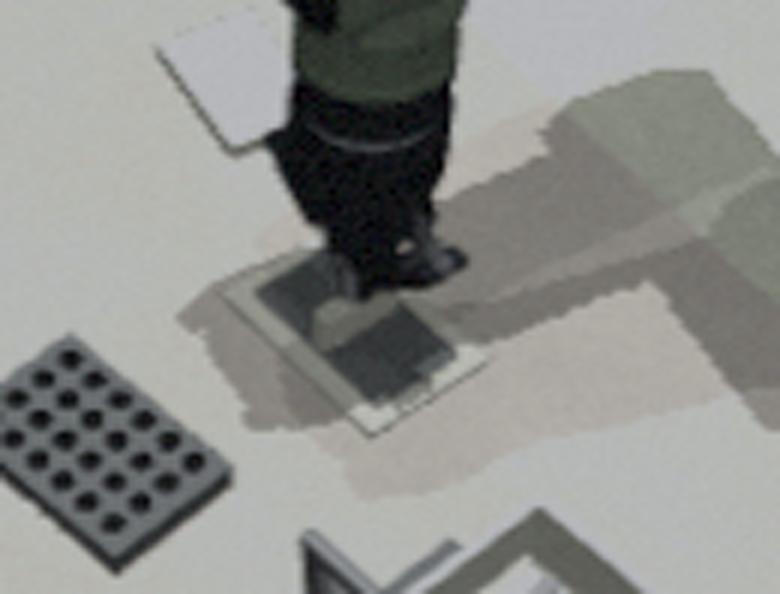

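```bash
python3 - <<'E'
from m import *
print(tri(D['scene'],(339.6,205.2),D['w2'],(317.5,246)))
for z in (.017,.03,.04,.05):
  for x in (.447,.4585,.47):print(z,x,proj(D['scene'],(x,.0053,z)),proj(D['w2'],(x,.0053,z)))
E
python3 -c "
import cv2
w=cv2.imread('pics/s2.png');cv2.imwrite('pics/cs3.png',cv2.resize(w[185:225,315:365],None,fx=15,fy=14,interpolation=cv2.INTER_CUBIC))"
```

```text
(array([0.45846487, 0.00524524, 0.03116833]), np.float64(0.00016009889525896165))
0.017 0.447 [342.46047091 205.88182235] [318.71258075 216.75312781]
0.017 0.4585 [339.45417134 207.72387772] [317.45760646 234.71396274]
0.017 0.47 [336.4325505  209.57537181] [316.25217764 251.96324692]
0.03 0.447 [342.64019209 203.58716335] [318.81073709 226.11665248]
0.03 0.4585 [339.61068593 205.43780741] [317.46620651 245.12556571]
0.03 0.47 [336.5656237  207.29800095] [316.17846491 263.32820293]
0.04 0.447 [342.7803876  201.79739156] [318.89627935 234.27872861]
0.04 0.4585 [339.73278302 203.65467485] [317.47367519 254.17602781]
0.04 0.47 [336.66943802 205.52159404] [316.11456743 273.18091561]
0.05 0.447 [342.92231217 199.98574999] [318.99231265 243.44388113]
0.05 0.4585 [339.85638985 201.84970037] [317.48203084 264.31077509]
0.05 0.47 [336.77453947 203.72337416] [316.04321174 284.18482201]
```

View pics/cs3.png

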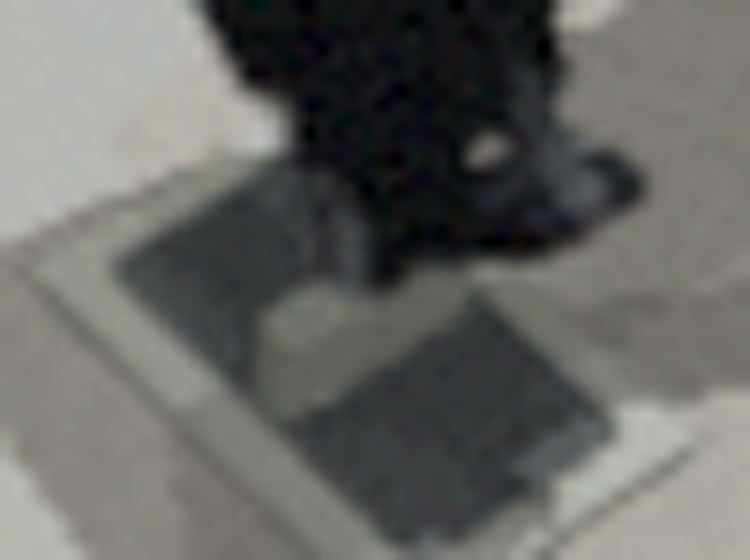

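>>> {"api": "send_rows", "payload": {
  "linear": [
    [0, 0, 0.01],
    [0, 0, 0.03],
    [0, 0, 0.06],
    [0, 0, 0.09],
    [0, 0, 0.09]
  ],
  "rot": [
    [0, 0, 0],
    [0, 0, 0],
    [0, 0, 0],
    [0, 0, 0],
    [0, 0, 0]
  ],
  "fingers": [255, 255, 255, 255, 255]
}}

```text
t: 5.48
tcp_pos: [0.4607, 0.005, 0.1096]
orientation: [[-0.062, 0.998, 0.005], [0.998, 0.062, -0.001], [-0.001, 0.005, -1.0]]
contact_force: [0.8, 0.0, 0.1]
opening: 0.0002
```

```bash
python3 - <<'E'
from m import *
d=snap('scene','s3');w=snap('wrist','w3');s=r.sense();print(s['tcp_pos'],s['contact_force'],s['opening'])
a=cv2.resize(d['img'][140:240,280:400,::-1],None,fx=6,fy=6,interpolation=cv2.INTER_CUBIC);cv2.imwrite('pics/a3.png',a)
b=cv2.resize(w['img'][120:320,190:450,::-1],None,fx=3,fy=3,interpolation=cv2.INTER_CUBIC);cv2.imwrite('pics/b3.png',b)
print((proj(d,s['tcp_pos'])+.5-[280,140])*6,(proj(w,s['tcp_pos'])+.5-[190,120])*3)
E
```

```text
[0.45862493 0.00530692 0.10724568] [-0.72931425 -0.55958619  0.15012122] -3.9393191691677086e-05
[366.36807343 309.58890001] [384.88809894 338.92381863]
```

View pics/a3.png

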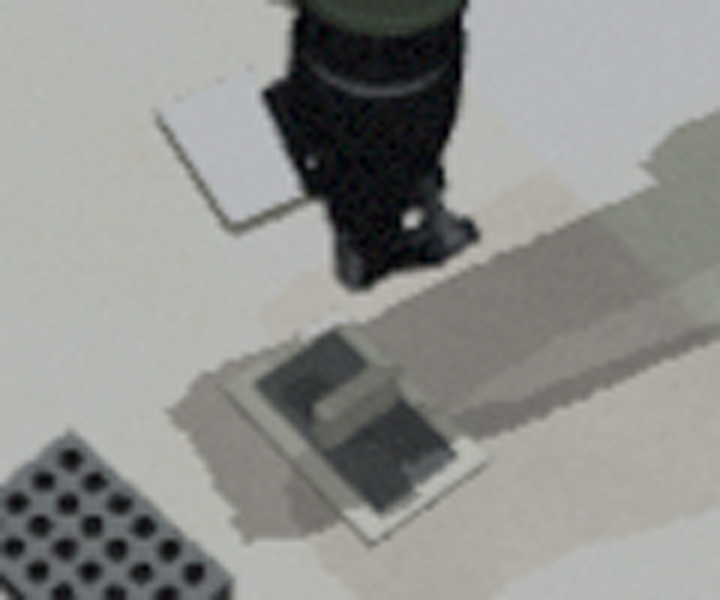

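View pics/b3.png

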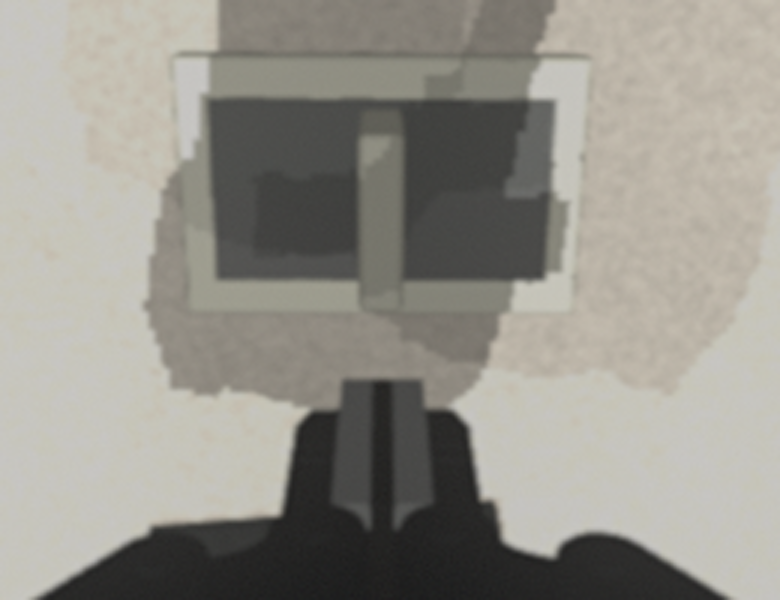

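>>> {"api": "send_rows", "payload": {
  "linear": [
    [0, 0.03, 0],
    [0, 0.07, -0.01],
    [0, 0.095, -0.05],
    [0, 0.095, -0.09],
    [0, 0.095, -0.1],
    [0, 0.095, -0.104]
  ],
  "rot": [
    [0, 0, 0],
    [0, 0, 0],
    [0, 0, 0],
    [0, 0, 0],
    [0, 0, 0],
    [0, 0, 0]
  ],
  "fingers": [255, 255, 255, 255, 255, 255]
}}

```text
t: 6.32
tcp_pos: [0.4579, 0.1001, 0.0025]
orientation: [[-0.061, 0.998, -0.002], [0.998, 0.061, -0.0], [-0.0, -0.002, -1.0]]
contact_force: [0.0, -0.1, 0.3]
opening: -0.0003
```

>>> {"api": "send_rows", "payload": {
  "linear": [
    [0, 0, -0.003],
    [0, 0, -0.006],
    [0, 0, -0.006]
  ],
  "rot": [
    [0, 0, 0],
    [0, 0, 0],
    [0, 0, 0]
  ],
  "fingers": [255, 255, 255]
}}

```text
t: 6.7
tcp_pos: [0.459, 0.1002, -0.0025]
orientation: [[-0.061, 0.998, 0.001], [0.998, 0.061, 0.0], [-0.0, 0.001, -1.0]]
contact_force: [-0.3, 0.0, -0.5]
opening: 0.0002
```

>>> {"api": "send_rows", "payload": {
  "linear": [
    [0, 0, -0.004],
    [0, 0, -0.008],
    [0, 0, -0.012],
    [0, 0, -0.012]
  ],
  "rot": [
    [0, 0, 0],
    [0, 0, 0],
    [0, 0, 0],
    [0, 0, 0]
  ],
  "fingers": [255, 255, 255, 255]
}}

```text
t: 7.2
tcp_pos: [0.4581, 0.1003, -0.0155]
orientation: [[-0.062, 0.998, -0.001], [0.998, 0.062, -0.0], [0.0, -0.001, -1.0]]
contact_force: [0.4, 1.0, 0.2]
opening: 0.0001
```

>>> {"api": "send_rows", "payload": {
  "linear": [
    [0, 0, -0.004],
    [0, 0, -0.007],
    [0, 0, -0.007]
  ],
  "rot": [
    [0, 0, 0],
    [0, 0, 0],
    [0, 0, 0]
  ],
  "fingers": [255, 255, 255]
}}

```text
t: 7.58
tcp_pos: [0.4583, 0.1003, -0.0223]
orientation: [[-0.062, 0.998, -0.001], [0.998, 0.062, -0.0], [0.0, -0.001, -1.0]]
contact_force: [-0.1, -0.3, -0.1]
opening: -0.0002
```

>>> {"api": "send_rows", "payload": {
  "linear": [
    [0, 0, -0.003],
    [0, 0, -0.003]
  ],
  "rot": [
    [0, 0, 0],
    [0, 0, 0]
  ],
  "fingers": [255, 255]
}}

```text
t: 7.82
tcp_pos: [0.4584, 0.1003, -0.0252]
orientation: [[-0.062, 0.998, -0.0], [0.998, 0.062, -0.0], [-0.0, -0.0, -1.0]]
contact_force: [1.0, -0.3, -0.5]
opening: 0.0001
```

>>> {"api": "send_rows", "payload": {
  "linear": [
    [0, 0, -0.003],
    [0, 0, -0.003]
  ],
  "rot": [
    [0, 0, 0],
    [0, 0, 0]
  ],
  "fingers": [255, 255]
}}

```text
t: 8.07
tcp_pos: [0.4585, 0.1003, -0.0281]
orientation: [[-0.062, 0.998, -0.0], [0.998, 0.062, 0.0], [0.0, -0.0, -1.0]]
contact_force: [0.5, 0.3, -0.2]
opening: -0.0
```

>>> {"api": "send_rows", "payload": {
  "linear": [
    [0, 0, -0.003],
    [0, 0, -0.003]
  ],
  "rot": [
    [0, 0, 0],
    [0, 0, 0]
  ],
  "fingers": [255, 255]
}}

```text
t: 8.32
tcp_pos: [0.4587, 0.1003, -0.0284]
orientation: [[-0.062, 0.998, 0.001], [0.998, 0.062, -0.0], [-0.0, 0.001, -1.0]]
contact_force: [-8.8, -0.4, 35.0]
opening: 0.0
```

```bash
python3 - <<'E'
from m import *
d=snap('scene','s4');w=snap('wrist','w4');s=r.sense();print(s['tcp_pos'],s['contact_force'],s['opening'])
a=cv2.resize(d['img'][160:270,300:420,::-1],None,fx=6,fy=5,interpolation=cv2.INTER_CUBIC)
b=cv2.resize(w['img'][120:320,190:450,::-1],None,fx=3,fy=3,interpolation=cv2.INTER_CUBIC);cv2.imwrite('pics/b4.png',b);cv2.imwrite('pics/a4.png',a)
E
```

```text
[ 0.4586512   0.10033795 -0.02840777] [-8.80790934  0.039059   35.12351165] 0.00016317420666795158
```

View pics/a4.png

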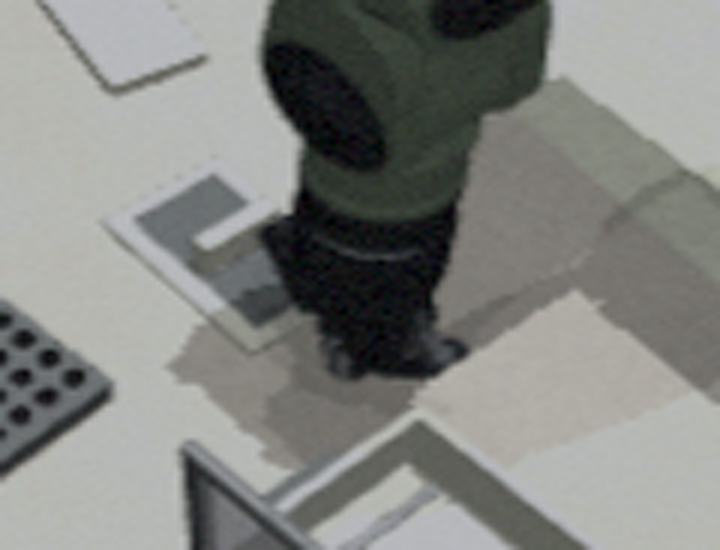

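View pics/b4.png

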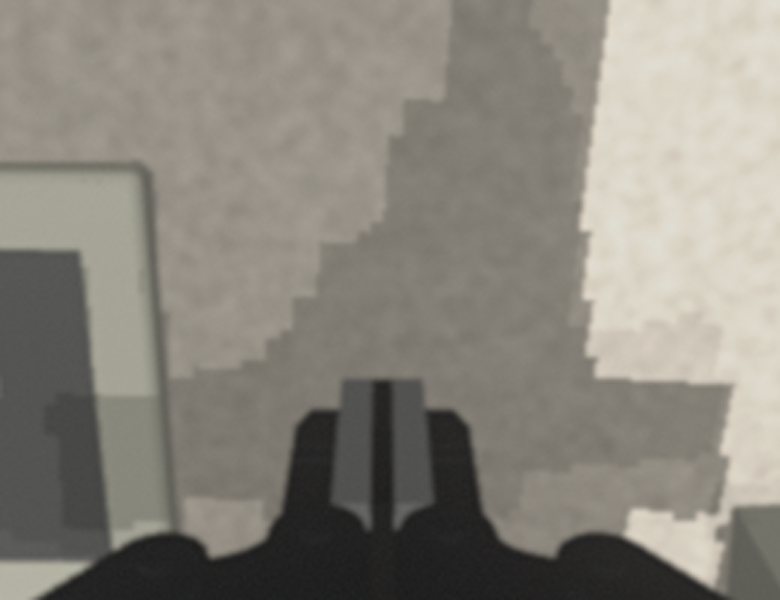

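>>> {"api": "send_rows", "payload": {
  "linear": [
    [0, 0, 0.03],
    [0, 0, 0.075],
    [0, -0.03, 0.11],
    [0, -0.07, 0.11],
    [0, -0.095, 0.1],
    [0, -0.095, 0.06],
    [0, -0.095, 0.03],
    [0, -0.095, 0.019],
    [0, -0.095, 0.019],
    [0, -0.095, 0.019]
  ],
  "rot": [
    [0, 0, 0],
    [0, 0, 0],
    [0, 0, 0],
    [0, 0, 0],
    [0, 0, 0],
    [0, 0, 0],
    [0, 0, 0],
    [0, 0, 0],
    [0, 0, 0],
    [0, 0, 0]
  ],
  "fingers": [0, 0, 0, 0, 0, 0, 0, 0, 150, 255]
}}

```text
t: 9.68
tcp_pos: [0.4595, 0.0053, -0.0111]
orientation: [[-0.062, 0.998, 0.002], [0.998, 0.062, -0.0], [-0.0, 0.002, -1.0]]
contact_force: [0.2, -0.4, 0.3]
opening: 0.052
```

>>> {"api": "send_rows", "payload": {
  "linear": [
    [0, 0, 0],
    [0, 0, 0],
    [0, 0, 0],
    [0, 0, 0],
    [0, 0, 0]
  ],
  "rot": [
    [0, 0, 0],
    [0, 0, 0],
    [0, 0, 0],
    [0, 0, 0],
    [0, 0, 0]
  ],
  "fingers": [255, 255, 255, 255, 255]
}}

```text
t: 10.3
tcp_pos: [0.4592, 0.0053, -0.0113]
orientation: [[-0.062, 0.998, 0.001], [0.998, 0.062, -0.0], [-0.0, 0.001, -1.0]]
contact_force: [-0.0, 0.8, 6.0]
opening: 0.0115
```

```bash
python3 - <<'E'
from m import *
w=snap('wrist','w5');s=r.sense();print(s['t'],s['tcp_pos'],s['contact_force'],s['opening'])
E
```

```text
10.35 [ 0.45925982  0.00525841 -0.01126304] [ 0.02140787 -0.0361594   5.84954548] 0.011407267206773875
```

View pics/w5.png

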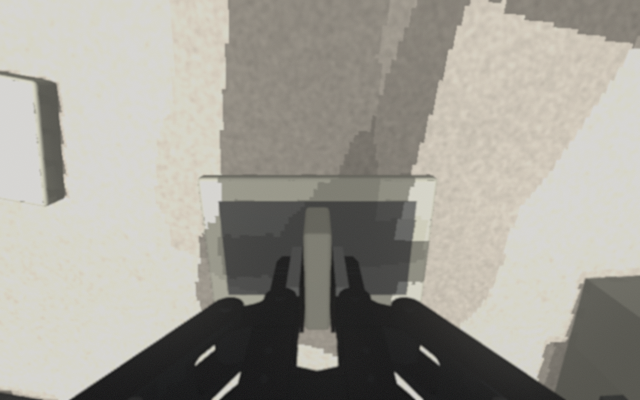

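>>> {"api": "send_rows", "payload": {
  "linear": [
    [0, 0, 0.02],
    [0, 0, 0.06],
    [0, 0.02, 0.1],
    [0.01, 0.06, 0.12],
    [0.025, 0.11, 0.12],
    [0.04, 0.16, 0.12],
    [0.055, 0.21, 0.12],
    [0.065, 0.25, 0.12],
    [0.07, 0.269, 0.12],
    [0.07, 0.269, 0.115]
  ],
  "rot": [
    [0, 0, 0],
    [0, 0, 0],
    [0, 0, 0],
    [0, 0, 1],
    [0, 0, 2],
    [0, 0, 2.7],
    [0, 0, 2.7],
    [0, 0, 2.7],
    [0, 0, 2.7],
    [0, 0, 2.7]
  ],
  "fingers": [255, 255, 255, 255, 255, 255, 255, 255, 255, 255]
}}

```text
t: 11.6
tcp_pos: [0.5286, 0.275, 0.1028]
orientation: [[-0.11, 0.994, 0.0], [0.994, 0.11, -0.0], [-0.0, 0.0, -1.0]]
contact_force: [0.1, -0.0, -1.6]
opening: 0.0111
```

```bash
python3 - <<'E'
from m import *
w=snap('wrist','w6');s=r.sense();print(s['t'],s['tcp_pos'],s['contact_force'],s['opening'])
D['w6']={k:w[k] for k in w if k!='img'};pickle.dump(D,open('cal.pkl','wb'))
ov('w6','pics/w6.png',tank([.5294,.274,.11]),(0,0,640,400),1.25,'ow6')
E
```

```text
11.65 [0.52770067 0.27367486 0.10179618] [-0.43055249 -0.63049705 -1.93566586] 0.011016580930938116
```

View pics/ow6.png

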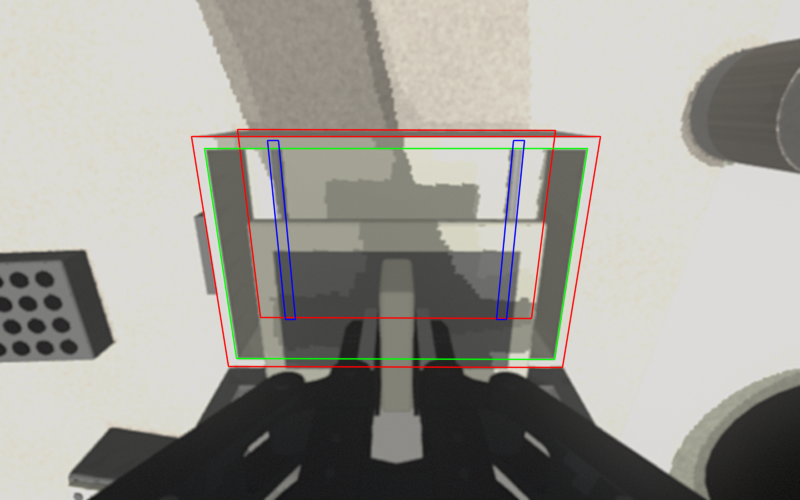

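>>> {"api": "send_rows", "payload": {
  "linear": [
    [0.001, 0, -0.03],
    [0.001, 0, -0.06],
    [0.001, 0, -0.085],
    [0.001, 0, -0.1],
    [0.001, 0, -0.106],
    [0.001, 0, -0.108],
    [0.001, 0, -0.108]
  ],
  "rot": [
    [0, 0, 0],
    [0, 0, 0],
    [0, 0, 0],
    [0, 0, 0],
    [0, 0, 0],
    [0, 0, 0],
    [0, 0, 0]
  ],
  "fingers": [255, 255, 255, 255, 255, 255, 255]
}}

```text
t: 12.52
tcp_pos: [0.5301, 0.2745, -0.0043]
orientation: [[-0.109, 0.994, 0.001], [0.994, 0.109, 0.0], [0.0, 0.001, -1.0]]
contact_force: [-0.1, 0.3, -1.4]
opening: 0.0114
```

>>> {"api": "send_rows", "payload": {
  "linear": [
    [0, 0, -0.0015],
    [0, 0, -0.0015],
    [0, 0, -0.0015],
    [0, 0, -0.0015],
    [0, 0, 0.02],
    [0, 0, 0.06],
    [0, 0, 0.11],
    [-0.02, 0, 0.16],
    [-0.05, 0, 0.18]
  ],
  "rot": [
    [0, 0, 0],
    [0, 0, 0],
    [0, 0, 0],
    [0, 0, 0],
    [0, 0, 0],
    [0, 0, 0],
    [0, 0, 0],
    [0, 0, 0],
    [0, 0, 0]
  ],
  "fingers": [255, 150, 60, 0, 0, 0, 0, 0, 0]
}}

```text
t: 13.65
tcp_pos: [0.4813, 0.275, 0.1782]
orientation: [[-0.108, 0.994, 0.005], [0.994, 0.108, 0.002], [0.002, 0.005, -1.0]]
contact_force: [-0.4, 0.3, -0.2]
opening: 0.0854
```

```bash
python3 - <<'E'
from m import *
w=snap('wrist','w7');snap('top','t7');snap('scene','s7');s=r.sense();print(s['t'],s['tcp_pos'],s['contact_force'],s['opening'],s['q'])
D['w7']={k:w[k] for k in w if k!='img'};pickle.dump(D,open('cal.pkl','wb'))
ov('scene','pics/s7.png',tank([.5294,.274,.11],1.7),(300,180,450,340),4,'os7')
E
```

```text
13.8 [0.47937929 0.27474259 0.17652342] [-0.04242491 -0.06735328  0.16540492] 0.08582012008924873 [ 3.86870081e-01  3.47600972e-01 -2.31901886e-01  9.88712773e-01
 -8.50189108e-05  2.76970856e-01]
```

View pics/w7.png

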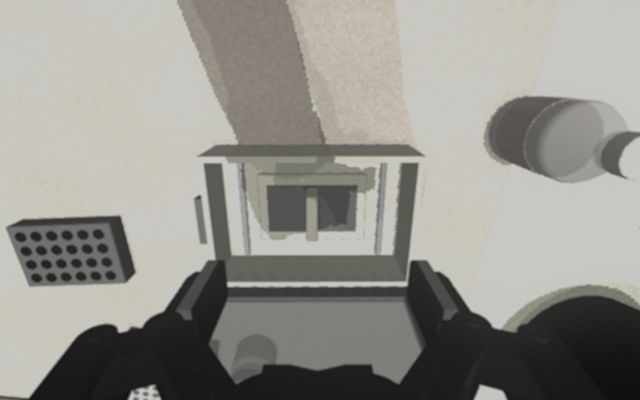

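View pics/os7.png

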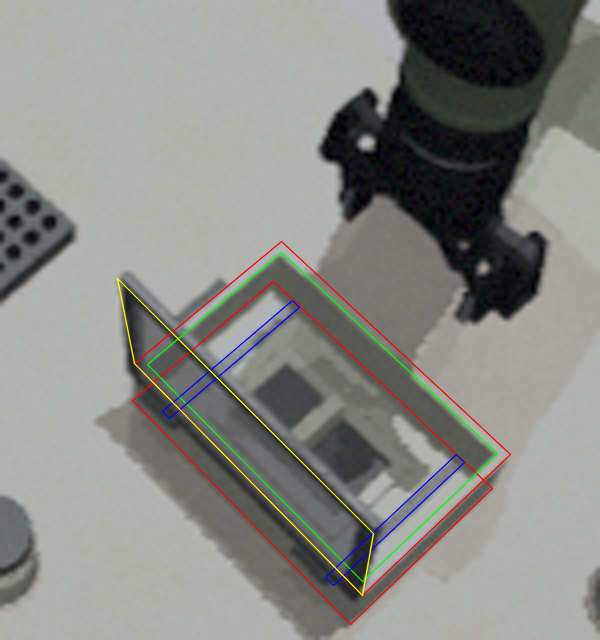

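```bash
python3 - <<'E'
from m import *
p=[.5294,.274,.11]
for a in (1.6,1.65,1.7,1.75,1.8):
    q=[(proj(D['top'],W(p,(.07-.152*np.cos(a),y,.062+.152*np.sin(a))))+.5-[190,150])*5 for y in(.105,-.105)]
    print(a,q,[(proj(D['scene'],W(p,(.07-.152*np.cos(a),y,.062+.152*np.sin(a))))+.5-[310,180])*3.7 for y in(.105,-.105)])
h=.009
for a in np.arange(1.75,-.01,-.15).tolist()+[0]:
    rho=.135; u=.07-rho*np.cos(a)+.006*np.sin(a)+h; z=.062+rho*np.sin(a)+.006*np.cos(a)
    X=W(p,(u,0,z)); print(round(a,2),'u',round(u,3),'tip',X.round(4),'tcp z',round(z-.028,4))
print(W(p,(.16,0,0)))
E
```

```text
1.6 [array([ 72.81815768, 117.66816674]), array([410.11032566, 113.43556498])] [array([326.05826989, 476.21515003]), array([ 88.53611801, 243.23627869])]
1.65 [array([ 73.66894041, 106.1890068 ]), array([410.38561317, 101.95580942])] [array([317.29064807, 484.59547598]), array([ 79.96336113, 250.43552139])]
1.7 [array([74.68937422, 94.9793264 ]), array([410.73394035,  90.74715095])] [array([308.43191505, 493.19992344]), array([ 71.37774834, 257.90512048])]
1.75 [array([75.87493867, 84.07519399]), array([411.1536631 ,  79.84566514])] [array([299.51237233, 501.99994755]), array([ 62.80842986, 265.62118818])]
1.8 [array([77.22046207, 73.51095854]), array([411.64285158,  69.28569815])] [array([290.56289703, 510.96582795]), array([ 54.2847585, 273.5585414])]
1.75 u 0.109 tip [0.6377 0.286  0.1938] tcp z 0.1658
1.6 u 0.089 tip [0.6178 0.2838 0.1968] tcp z 0.1688
1.45 u 0.069 tip [0.5977 0.2815 0.1967] tcp z 0.1687
1.3 u 0.049 tip [0.5778 0.2793 0.1937] tcp z 0.1657
1.15 u 0.029 tip [0.5586 0.2772 0.1877] tcp z 0.1597
1.0 u 0.011 tip [0.5404 0.2752 0.1788] tcp z 0.1508
0.85 u -0.006 tip [0.5238 0.2734 0.1674] tcp z 0.1394
0.7 u -0.02 tip [0.5091 0.2718 0.1536] tcp z 0.1256
0.55 u -0.033 tip [0.4966 0.2704 0.1377] tcp z 0.1097
0.4 u -0.043 tip [0.4867 0.2693 0.1201] tcp z 0.0921
0.25 u -0.05 tip [0.4794 0.2685 0.1012] tcp z 0.0732
0.1 u -0.055 tip [0.475  0.268  0.0814] tcp z 0.0534
0 u -0.056 tip [0.4737 0.2679 0.068 ] tcp z 0.04
[0.68843298 0.29156453 0.        ]
```

>>> {"api": "send_rows", "payload": {
  "linear": [
    [0, 0, 0.03],
    [0, 0.0, 0.065],
    [0.04, 0.003, 0.07],
    [0.09, 0.007, 0.07],
    [0.14, 0.011, 0.07],
    [0.18, 0.014, 0.07],
    [0.187, 0.015, 0.07],
    [0.187, 0.015, 0.04],
    [0.187, 0.015, 0.0],
    [0.187, 0.015, -0.01]
  ],
  "rot": [
    [0, 0, 0],
    [0, 0, 0],
    [0, 0, 0],
    [0, 0, 0],
    [0, 0, 0],
    [0, 0, 0],
    [0, 0, 0],
    [0, 0, 0],
    [0, 0, 0],
    [0, 0, 0]
  ],
  "fingers": [255, 255, 255, 255, 255, 255, 255, 255, 255, 255]
}}

```text
t: 15.05
tcp_pos: [0.6638, 0.2886, 0.1611]
orientation: [[-0.109, 0.994, -0.006], [0.994, 0.109, -0.002], [-0.001, -0.007, -1.0]]
contact_force: [-0.7, -0.6, -0.0]
opening: 0.0002
```

```bash
python3 - <<'E'
from m import *
snap('wrist','w8');snap('scene','s8');s=r.sense();print(s['t'],s['tcp_pos'],s['contact_force'],s['q'])
ov('scene','pics/s8.png',[],(280,150,460,340),3,'os8')
E
```

```text
15.15 [0.66528147 0.28912604 0.16370949] [-0.06122679  0.27913978  0.77748449] [3.08298796e-01 6.91648647e-01 3.06083641e-01 1.18826708e+00
 6.73460461e-05 1.99151146e-01]
```

View pics/os8.png

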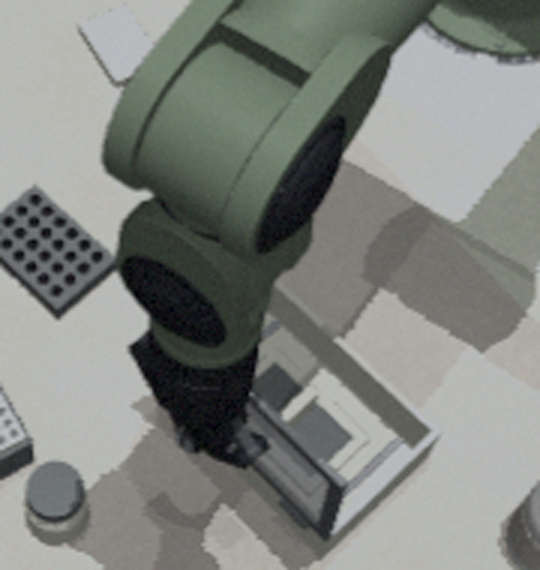

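View pics/w8.png

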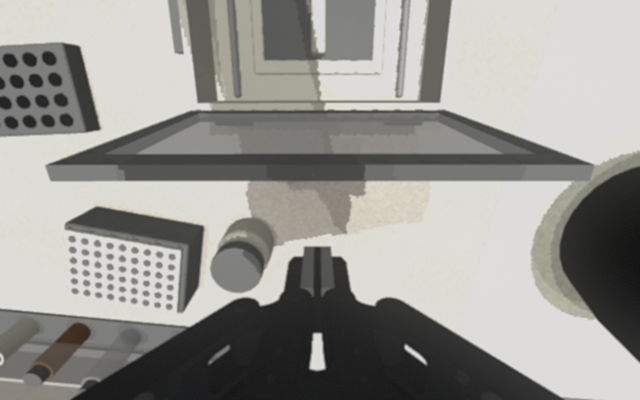

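>>> {"api": "send_rows", "payload": {
  "linear": [
    [-0.03, -0.003, 0.002],
    [-0.05, -0.005, 0.004],
    [-0.069, -0.0075, 0.004],
    [-0.089, -0.01, 0.001],
    [-0.108, -0.012, -0.005],
    [-0.127, -0.014, -0.014],
    [-0.143, -0.0155, -0.026],
    [-0.158, -0.017, -0.039],
    [-0.17, -0.0185, -0.055],
    [-0.18, -0.02, -0.073]
  ],
  "rot": [
    [0, 0, 0],
    [0, 0, 0],
    [0, 0, 0],
    [0, 0, 0],
    [0, 0, 0],
    [0, 0, 0],
    [0, 0, 0],
    [0, 0, 0],
    [0, 0, 0],
    [0, 0, 0]
  ],
  "fingers": [255, 255, 255, 255, 255, 255, 255, 255, 255, 255]
}}

```text
t: 16.4
tcp_pos: [0.4881, 0.2703, 0.0943]
orientation: [[-0.109, 0.994, 0.005], [0.994, 0.109, 0.002], [0.001, 0.005, -1.0]]
contact_force: [-0.1, 0.7, 0.2]
opening: -0.0
```

```bash
python3 - <<'E'
from m import *
snap('wrist','w9');snap('scene','s9');s=r.sense();print(s['t'],s['tcp_pos'],s['contact_force'])
ov('scene','pics/s9.png',[],(280,150,460,340),3,'os9')
E
```

```text
16.5 [0.48563866 0.26933604 0.09241237] [-0.46475335 -0.12607999  0.04957123]
```

View pics/os9.png

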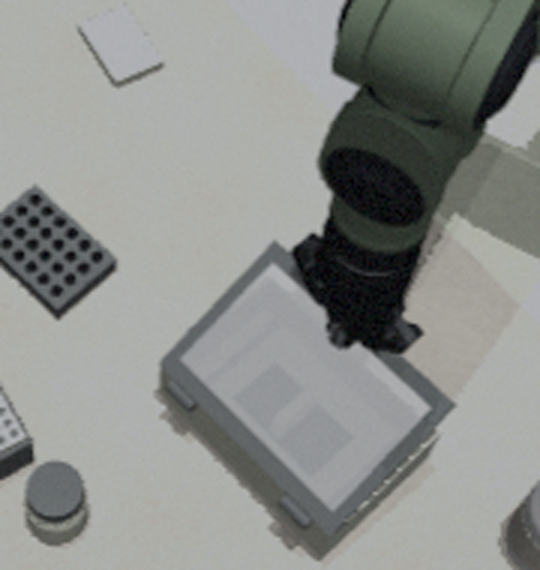

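View pics/w9.png

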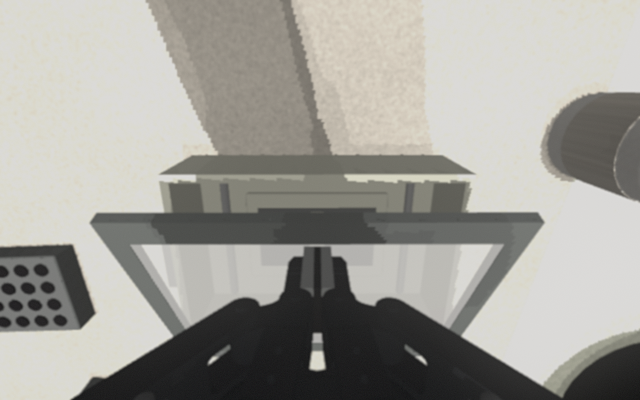

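>>> {"api": "send_rows", "payload": {
  "linear": [
    [-0.004, 0, -0.01],
    [-0.008, 0, -0.02],
    [-0.01, -0.001, -0.03],
    [-0.012, -0.001, -0.04],
    [-0.013, -0.001, -0.047],
    [-0.013, -0.001, -0.051],
    [-0.013, -0.001, -0.052],
    [-0.013, -0.001, -0.052]
  ],
  "rot": [
    [0, 0, 0],
    [0, 0, 0],
    [0, 0, 0],
    [0, 0, 0],
    [0, 0, 0],
    [0, 0, 0],
    [0, 0, 0],
    [0, 0, 0]
  ],
  "fingers": [255, 255, 255, 255, 255, 255, 255, 255]
}}

```text
t: 17.5
tcp_pos: [0.4731, 0.2682, 0.0402]
orientation: [[-0.109, 0.994, -0.001], [0.994, 0.109, -0.0], [-0.0, -0.001, -1.0]]
contact_force: [-2.8, -1.3, 3.6]
opening: -0.0002
```

>>> {"api": "send_rows", "payload": {
  "linear": [
    [0, 0, -0.001],
    [0, 0, -0.001],
    [0, 0, -0.002],
    [0, 0, -0.002]
  ],
  "rot": [
    [0, 0, 0],
    [0, 0, 0],
    [0, 0, 0],
    [0, 0, 0]
  ],
  "fingers": [255, 255, 255, 255]
}}

```text
t: 18.0
tcp_pos: [0.4732, 0.2682, 0.0399]
orientation: [[-0.109, 0.994, 0.0], [0.994, 0.109, -0.0], [-0.0, 0.0, -1.0]]
contact_force: [-6.5, -2.9, 19.0]
opening: -0.0
```

>>> {"api": "send_rows", "payload": {
  "linear": [
    [0, 0, 0.05],
    [0, -0.03, 0.11],
    [0.005, -0.09, 0.17],
    [0.01, -0.15, 0.21],
    [0.02, -0.21, 0.222],
    [0.03, -0.27, 0.222],
    [0.04, -0.33, 0.222],
    [0.05, -0.39, 0.222],
    [0.06, -0.45, 0.222],
    [0.066, -0.5, 0.222]
  ],
  "rot": [
    [0, 0, 0],
    [0, 0, 0],
    [0, 0, -2],
    [0, 0, -4],
    [0, 0, -6],
    [0, 0, -8],
    [0, 0, -10],
    [0, 0, -12],
    [0, 0, -14],
    [0, 0, -15.2]
  ],
  "fingers": [255, 255, 255, 255, 255, 255, 255, 255, 255, 255]
}}

```text
t: 19.25
tcp_pos: [0.5382, -0.2211, 0.2601]
orientation: [[0.157, 0.988, 0.001], [0.988, -0.157, -0.0], [-0.0, 0.001, -1.0]]
contact_force: [0.9, -0.6, -0.3]
opening: 0.0
```

>>> {"api": "send_rows", "payload": {
  "linear": [
    [0, -0.028, 0],
    [0, -0.028, 0]
  ],
  "rot": [
    [0, 0, 0],
    [0, 0, 0]
  ],
  "fingers": [255, 255]
}}

```text
t: 19.5
tcp_pos: [0.5376, -0.2491, 0.2593]
orientation: [[0.159, 0.987, -0.0], [0.987, -0.159, 0.0], [0.0, -0.0, -1.0]]
contact_force: [0.6, -0.3, -0.4]
opening: 0.0001
```

```bash
python3 - <<'E'
from m import *
w=snap('wrist','w10');snap('scene','s10');snap('top','t10');s=r.sense();print(s['t'],s['tcp_pos'],s['contact_force'],s['orientation'],s['q'])
D['w10']={k:w[k] for k in w if k!='img'};pickle.dump(D,open('cal.pkl','wb'))
ov('w10','pics/w10.png',psu([.637,-.280,-.156]),(0,0,640,400),1.25,'ow10')
ov('scene','pics/s10.png',tank([.5294,.274,.11]),(280,150,460,340),3,'os10')
ov('w10','pics/w10.png',[],(180,100,480,320),2.6,'cw10')
E
```

```text
19.65 [ 0.53773871 -0.24589237  0.25988829] [ 0.590075   -0.29331931  0.77850109] [[ 1.54907096e-01  9.87929032e-01 -1.40342862e-04]
 [ 9.87928864e-01 -1.54906981e-01  6.21736285e-04]
 [ 5.92491237e-04 -2.34960126e-04 -9.99999797e-01]] [-5.53938386e-01  3.76389309e-01  2.62308506e-02  1.22108428e+00
  4.54935403e-04 -3.98405116e-01]
```

View pics/ow10.png

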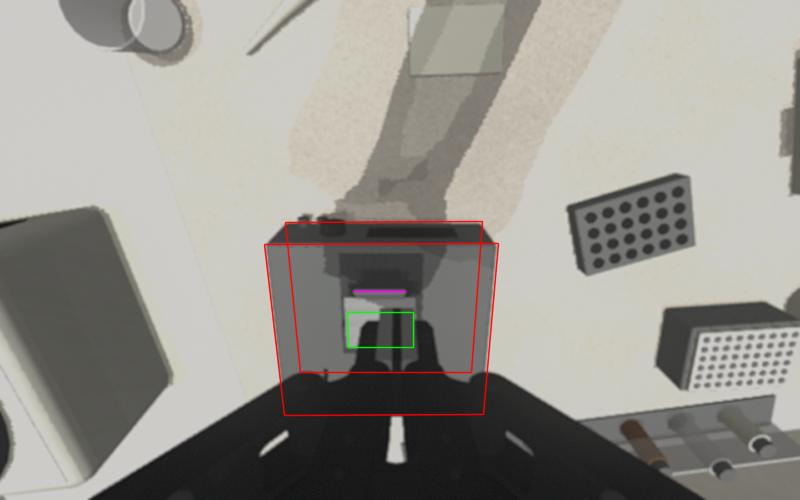

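View pics/cw10.png

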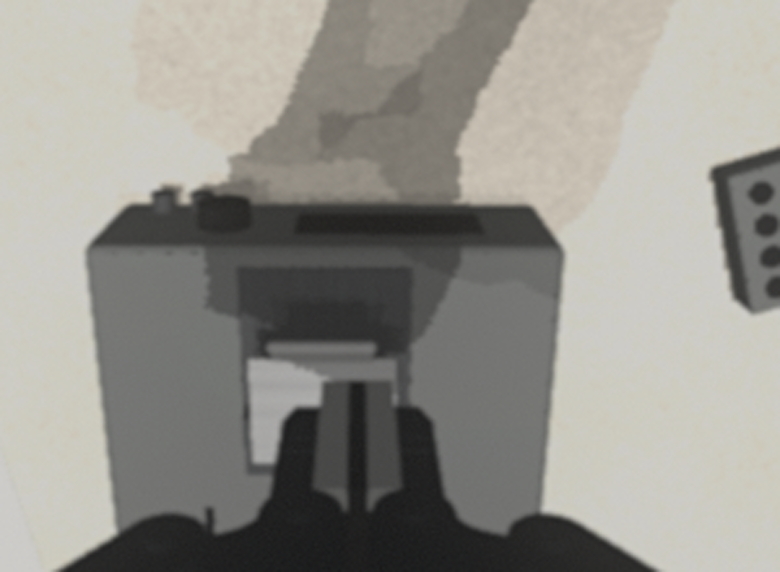

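View pics/os10.png

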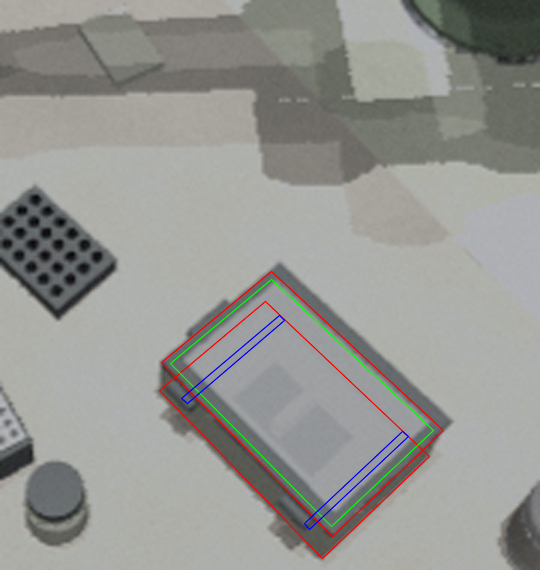

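```bash
cat > g.py <<'E'
from m import *
S=np.array([.636,-.280]);U=np.array([.9879,-.1554])
def tcp(Fu,Fz,th=45,h=.009,d=.028):
    t=np.radians(th); u=Fu-h*np.cos(t)+d*np.sin(t); z=Fz-h*np.sin(t)-d*np.cos(t)
    xy=S+u*U; return np.array([xy[0],xy[1],.075+z])
E
python3 - <<'E'
from g import *
np.set_printoptions(precision=4,suppress=True)
c=r.sense()['tcp_pos'];print(c)
for F in [(-.09,.045),(-.07,.03),(-.027,.028)]: X=tcp(*F);print(F,X,(X-c).round(4))
b=tcp(-.027,.028)
for phi in np.arange(.44,1.95,.12): 
    F=(.024-.0564*np.cos(phi),.004+.0564*np.sin(phi));X=tcp(*F);print(round(phi,2),np.round(F,3),(X-b).round(4))
E
```

```text
[ 0.5377 -0.2459  0.2599]
(-0.09, 0.045) [ 0.5604 -0.2681  0.0938] [ 0.0226 -0.0222 -0.1661]
(-0.07, 0.03) [ 0.5801 -0.2712  0.0788] [ 0.0424 -0.0253 -0.1811]
(-0.027, 0.028) [ 0.6226 -0.2779  0.0768] [ 0.0849 -0.032  -0.1831]
0.44 [-0.027  0.028] [-0.  0.  0.]
0.56 [-0.024  0.034] [ 0.0032 -0.0005  0.006 ]
0.68 [-0.02   0.039] [ 0.0071 -0.0011  0.0115]
0.8 [-0.015  0.044] [ 0.0116 -0.0018  0.0165]
0.92 [-0.01   0.049] [ 0.0166 -0.0026  0.0209]
1.04 [-0.005  0.053] [ 0.0222 -0.0035  0.0246]
1.16 [0.001 0.056] [ 0.0281 -0.0044  0.0277]
1.28 [0.008 0.058] [ 0.0344 -0.0054  0.03  ]
1.4 [0.014 0.06 ] [ 0.0409 -0.0064  0.0316]
1.52 [0.021 0.06 ] [ 0.0476 -0.0075  0.0323]
1.64 [0.028 0.06 ] [ 0.0542 -0.0085  0.0323]
1.76 [0.035 0.059] [ 0.0609 -0.0096  0.0314]
1.88 [0.041 0.058] [ 0.0673 -0.0106  0.0297]
```

>>> {"api": "send_rows", "payload": {
  "linear": [
    [0.0, -0.01, 0],
    [-0.01, -0.015, -0.01],
    [-0.01, -0.02, -0.03],
    [0, -0.022, -0.06],
    [0.01, -0.022, -0.1],
    [0.0226, -0.0222, -0.14],
    [0.0226, -0.0222, -0.16],
    [0.0226, -0.0222, -0.166],
    [0.0226, -0.0222, -0.166]
  ],
  "rot": [
    [-1.4, -8.9, 0],
    [-2.8, -17.8, 0],
    [-4.2, -26.7, 0],
    [-5.6, -35.6, 0],
    [-7, -44.5, 0],
    [-7, -44.5, 0],
    [-7, -44.5, 0],
    [-7, -44.5, 0],
    [-7, -44.5, 0]
  ],
  "fingers": [255, 255, 255, 255, 255, 255, 255, 255, 255]
}}

```text
t: 20.78
tcp_pos: [0.5611, -0.2685, 0.0946]
orientation: [[0.154, 0.698, 0.7], [0.988, -0.109, -0.109], [0.0, 0.708, -0.706]]
contact_force: [0.1, -0.4, 0.3]
opening: -0.0002
```

```bash
python3 - <<'E'
from g import *
w=snap('wrist','w11');d=snap('scene','s11');t=snap('top','t11');s=r.sense();print(s['t'],s['tcp_pos'],s['contact_force'],s['orientation'].round(3),s['q'])
D['w11']={k:w[k] for k in w if k!='img'};pickle.dump(D,open('cal.pkl','wb'))
ov('w11','pics/w11.png',psu([.636,-.280,-.156]),(0,0,640,400),1.25,'ow11')
ov('scene','pics/s11.png',[],(180,100,320,220),5,'os11')
E
```

```text
20.925 [ 0.56164326 -0.26979334  0.09610256] [-0.47440264 -0.18034443 -0.00878366] [[ 0.155  0.696  0.701]
 [ 0.988 -0.108 -0.111]
 [-0.002  0.71  -0.705]] [-0.79955714  0.3146369  -1.01446411 -0.43704661  0.43901134 -0.48752814]
```

View pics/ow11.png

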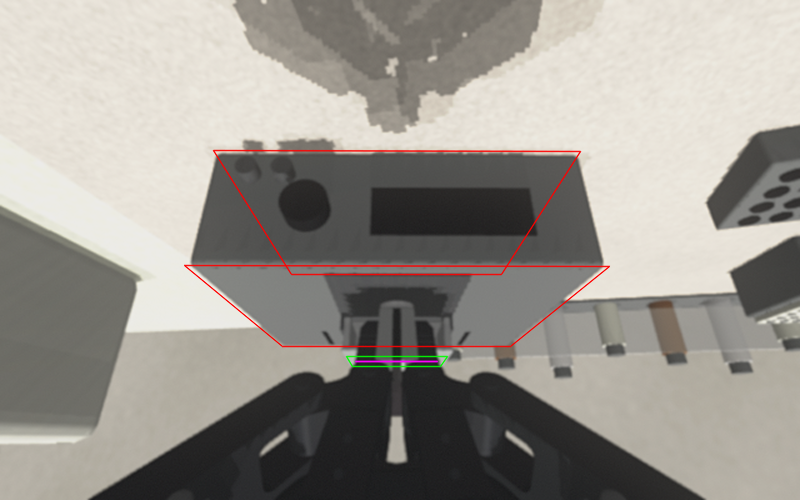

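View pics/os11.png

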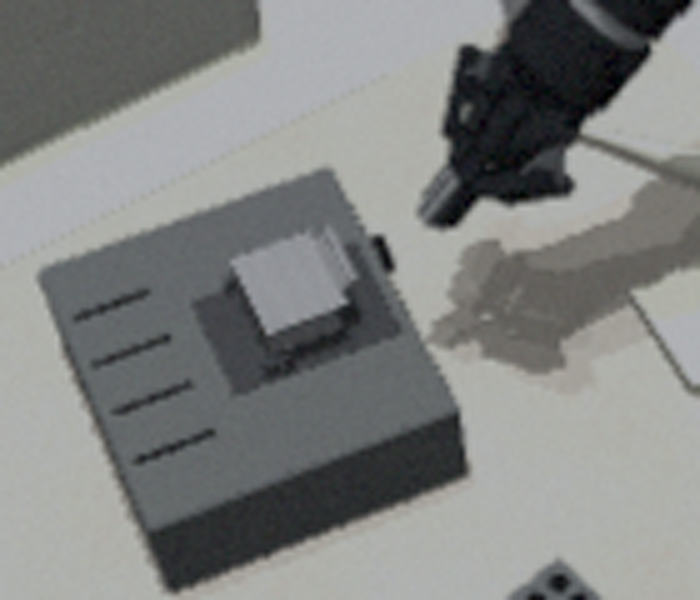

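>>> {"api": "send_rows", "payload": {
  "linear": [
    [0.01, -0.0015, -0.01],
    [0.02, -0.003, -0.016],
    [0.034, -0.0055, -0.017],
    [0.046, -0.0072, -0.017],
    [0.056, -0.0088, -0.017],
    [0.062, -0.0098, -0.017],
    [0.062, -0.0098, -0.017]
  ],
  "rot": [
    [0, 0, 0],
    [0, 0, 0],
    [0, 0, 0],
    [0, 0, 0],
    [0, 0, 0],
    [0, 0, 0],
    [0, 0, 0]
  ],
  "fingers": [255, 255, 255, 255, 255, 255, 255]
}}

```text
t: 21.8
tcp_pos: [0.6227, -0.2788, 0.0769]
orientation: [[0.155, 0.698, 0.699], [0.988, -0.11, -0.11], [0.0, 0.708, -0.707]]
contact_force: [-0.3, -0.3, -0.4]
opening: -0.0
```

```bash
python3 - <<'E'
from g import *
w=snap('wrist','w12');d=snap('scene','s12');t=snap('top','t12');s=r.sense();print(s['t'],s['tcp_pos'],s['contact_force'])
ov('scene','pics/s12.png',[],(180,100,320,220),5,'os12')
ov('top','pics/t12.png',[],(360,140,460,230),6,'ot12')
E
```

```text
21.95 [ 0.62190911 -0.27864393  0.07664364] [-0.34853938 -0.75688993 -0.8753743 ]
```

View pics/os12.png

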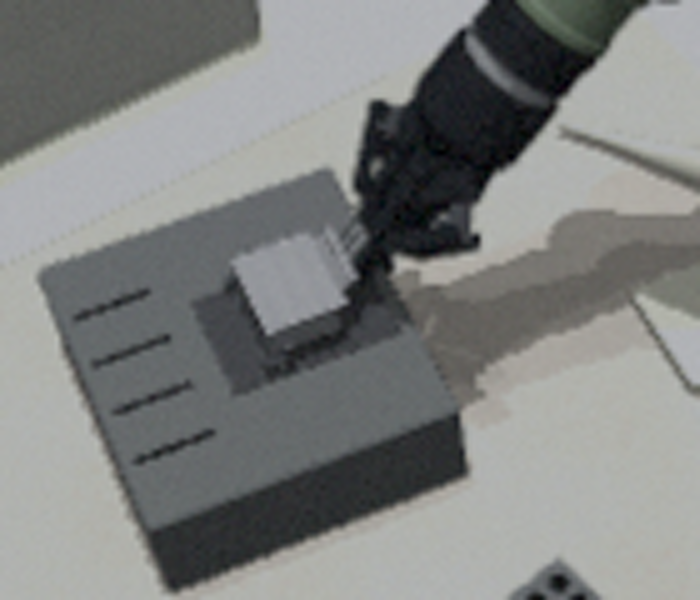

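View pics/ot12.png

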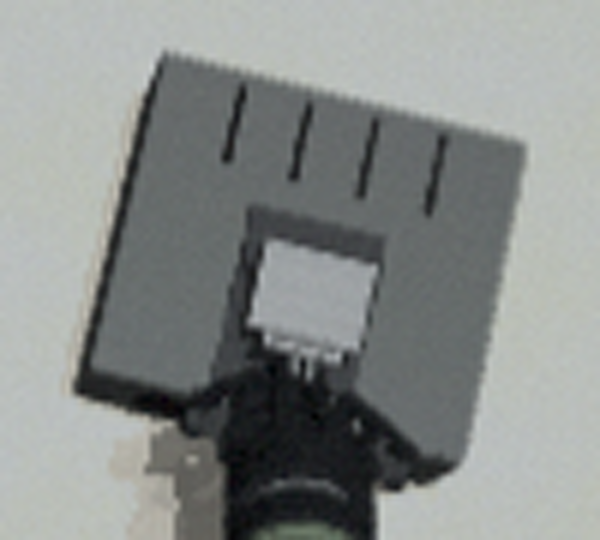

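View pics/w12.png

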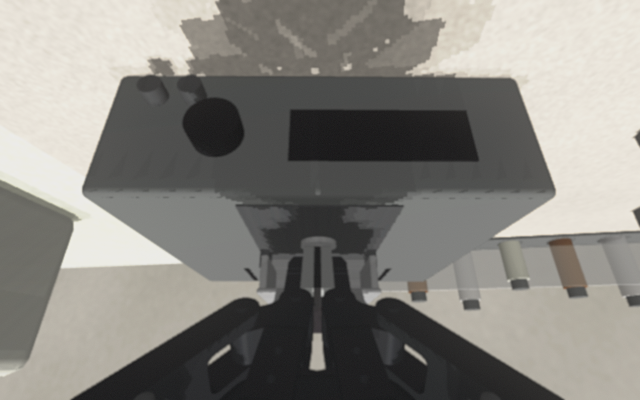

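>>> {"api": "send_rows", "payload": {
  "linear": [
    [0.0032, -0.0005, 0.006],
    [0.0071, -0.0011, 0.0115],
    [0.0116, -0.0018, 0.0165],
    [0.0166, -0.0026, 0.021],
    [0.0166, -0.0026, 0.021]
  ],
  "rot": [
    [0, 0, 0],
    [0, 0, 0],
    [0, 0, 0],
    [0, 0, 0],
    [0, 0, 0]
  ],
  "fingers": [255, 255, 255, 255, 255]
}}

```text
t: 22.58
tcp_pos: [0.6399, -0.2819, 0.099]
orientation: [[0.155, 0.697, 0.7], [0.988, -0.109, -0.111], [-0.001, 0.709, -0.705]]
contact_force: [0.4, 1.7, 0.3]
opening: 0.0001
```

```bash
python3 - <<'E'
from g import *
d=snap('scene','s13');t=snap('top','t13');s=r.sense();print(s['t'],s['tcp_pos'],s['contact_force'])
ov('scene','pics/s13.png',[],(180,100,320,220),5,'os13')
ov('top','pics/t13.png',[],(360,140,460,230),6,'ot13')
E
```

```text
22.675 [ 0.6390051  -0.28145218  0.09799658] [-0.21601409 -0.16478662  0.57989517]
```

View pics/os13.png

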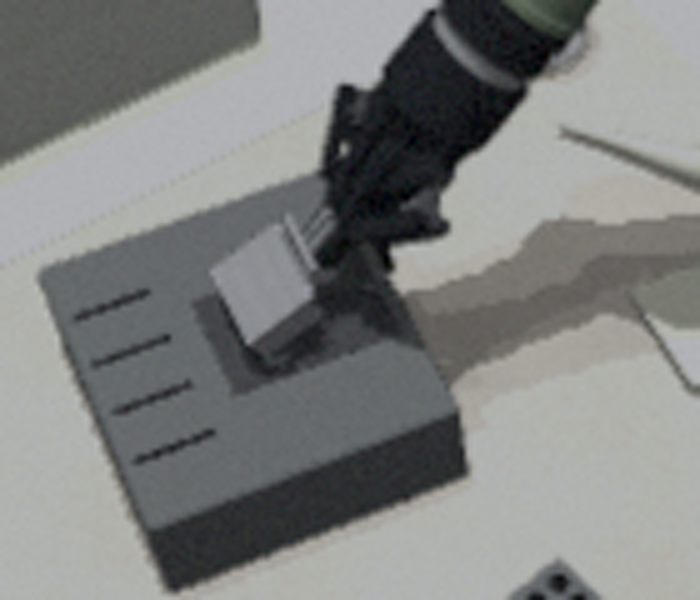

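View pics/ot13.png

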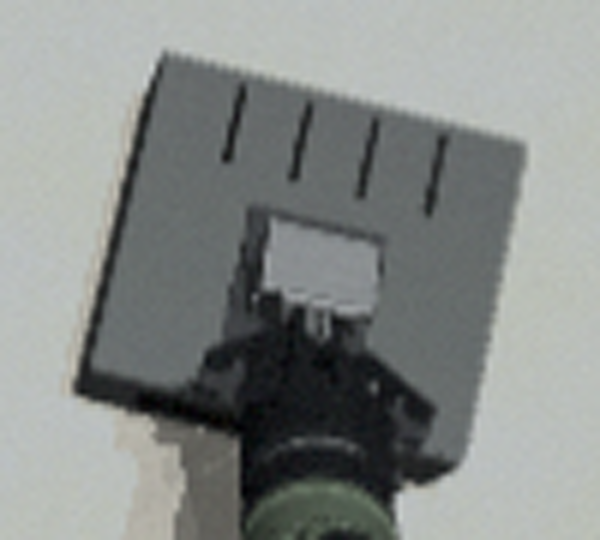

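>>> {"api": "send_rows", "payload": {
  "linear": [
    [0.0056, -0.0009, 0.0037],
    [0.0115, -0.0018, 0.0068],
    [0.0178, -0.0028, 0.0091],
    [0.0243, -0.0038, 0.0107],
    [0.031, -0.0049, 0.0114],
    [0.0376, -0.0059, 0.0114],
    [0.0443, -0.007, 0.0105],
    [0.0507, -0.008, 0.0088],
    [0.0507, -0.008, 0.0088]
  ],
  "rot": [
    [0, 0, 0],
    [0, 0, 0],
    [0, 0, 0],
    [0, 0, 0],
    [0, 0, 0],
    [0, 0, 0],
    [0, 0, 0],
    [0, 0, 0],
    [0, 0, 0]
  ],
  "fingers": [255, 255, 255, 255, 255, 255, 255, 255, 255]
}}

```text
t: 23.8
tcp_pos: [0.6901, -0.2895, 0.1065]
orientation: [[0.155, 0.698, 0.699], [0.988, -0.11, -0.11], [0.0, 0.708, -0.707]]
contact_force: [-0.1, 0.2, 0.1]
opening: 0.0002
```

```bash
python3 - <<'E'
from g import *
d=snap('scene','s14');t=snap('top','t14');s=r.sense();print(s['t'],s['tcp_pos'],s['contact_force'])
ov('scene','pics/s14.png',[],(180,100,320,220),5,'os14')
ov('top','pics/t14.png',[],(360,140,460,230),6,'ot14')
E
```

```text
23.9 [ 0.68953355 -0.28927057  0.10640997] [-0.24559718 -0.6728439  -0.47457075]
```

View pics/os14.png

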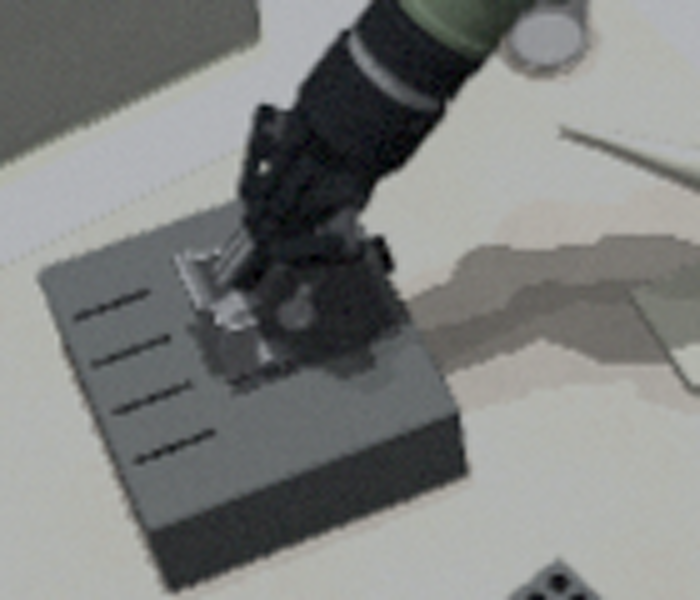

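View pics/ot14.png

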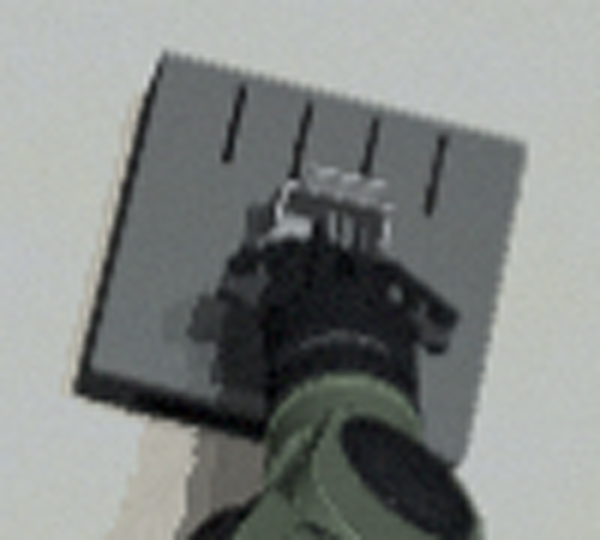

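>>> {"api": "send_rows", "payload": {
  "linear": [
    [-0.012, 0.002, 0.004],
    [-0.03, 0.0047, 0.006],
    [-0.05, 0.008, 0.006],
    [-0.07, 0.011, 0.004],
    [-0.085, 0.0134, 0.0],
    [-0.085, 0.0134, 0.0]
  ],
  "rot": [
    [0, 0, 0],
    [0, 0, 0],
    [0, 0, 0],
    [0, 0, 0],
    [0, 0, 0],
    [0, 0, 0]
  ],
  "fingers": [255, 255, 255, 255, 255, 255]
}}

```text
t: 24.65
tcp_pos: [0.6032, -0.2757, 0.1061]
orientation: [[0.157, 0.699, 0.698], [0.988, -0.112, -0.11], [0.001, 0.707, -0.708]]
contact_force: [0.8, 0.9, 0.6]
opening: -0.0002
```

```bash
python3 - <<'E'
from g import *
d=snap('scene','s15');t=snap('top','t15');w=snap('wrist','w15');s=r.sense();print(s['t'],s['tcp_pos'],s['contact_force'],tcp(-.045,.058),tcp(-.045,.021))
p=[.636,-.28,-.156]
b=[(W(p,(0,0,.075)),W(p,(-.0093,0,.097)),(0,255,0))]
ov('scene','pics/s15.png',[],(180,100,320,220),5,'os15')
ov('top','pics/t15.png',[],(360,140,460,230),6,'ot15')
E
```

```text
24.8 [ 0.60534951 -0.27659866  0.10732176] [ 0.36099304  0.34069165 -0.24990144] [ 0.60481696 -0.2750948   0.10683705] [ 0.60481696 -0.2750948   0.06983705]
```

View pics/os15.png

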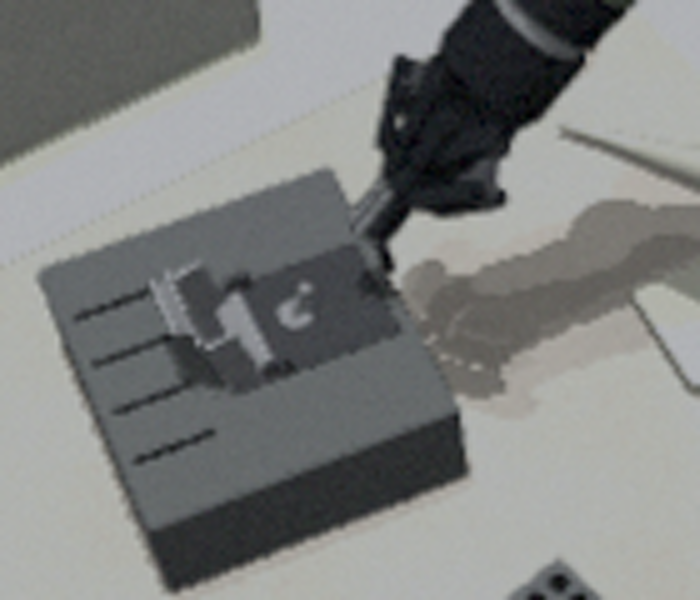

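View pics/ot15.png

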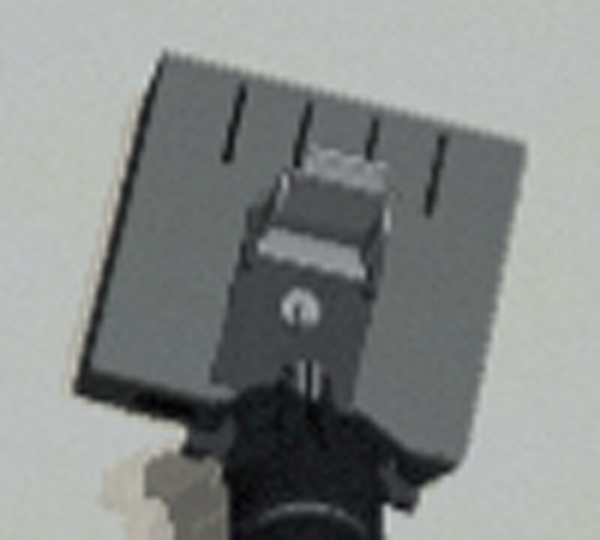

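View pics/w15.png

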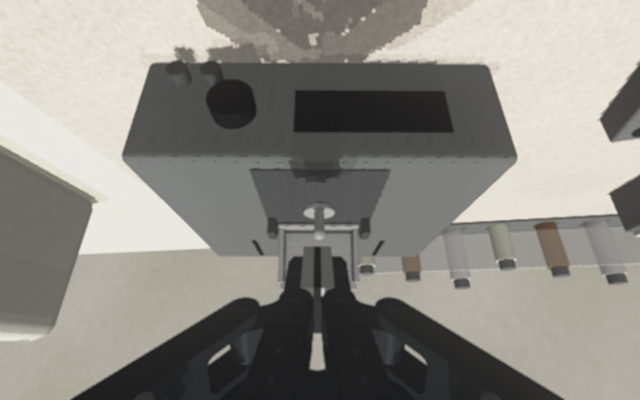

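>>> {"api": "send_rows", "payload": {
  "linear": [
    [0, 0, -0.015],
    [0, 0, -0.03],
    [0, 0, -0.036],
    [0.012, -0.002, -0.036],
    [0.024, -0.0038, -0.036],
    [0.031, -0.0049, -0.036],
    [0.036, -0.0057, -0.036],
    [0.041, -0.0065, -0.036],
    [0.046, -0.0073, -0.036],
    [0.046, -0.0073, -0.036]
  ],
  "rot": [
    [0, 0, 0],
    [0, 0, 0],
    [0, 0, 0],
    [0, 0, 0],
    [0, 0, 0],
    [0, 0, 0],
    [0, 0, 0],
    [0, 0, 0],
    [0, 0, 0],
    [0, 0, 0]
  ],
  "fingers": [255, 255, 255, 255, 255, 255, 255, 255, 255, 255]
}}

```text
t: 26.05
tcp_pos: [0.651, -0.2834, 0.0707]
orientation: [[0.155, 0.698, 0.699], [0.988, -0.11, -0.11], [0.0, 0.708, -0.706]]
contact_force: [0.7, 0.2, 0.6]
opening: 0.0001
```

```bash
python3 - <<'E'
from g import *
d=snap('scene','s16');w=snap('wrist','w16');s=r.sense();print(s['t'],s['tcp_pos'],s['contact_force'])
ov('scene','pics/s16.png',[],(180,100,320,220),5,'os16')
E
```

```text
26.15 [ 0.6507599  -0.28337591  0.07070536] [ 0.61975345  0.60983021 -0.20361291]
```

View pics/os16.png

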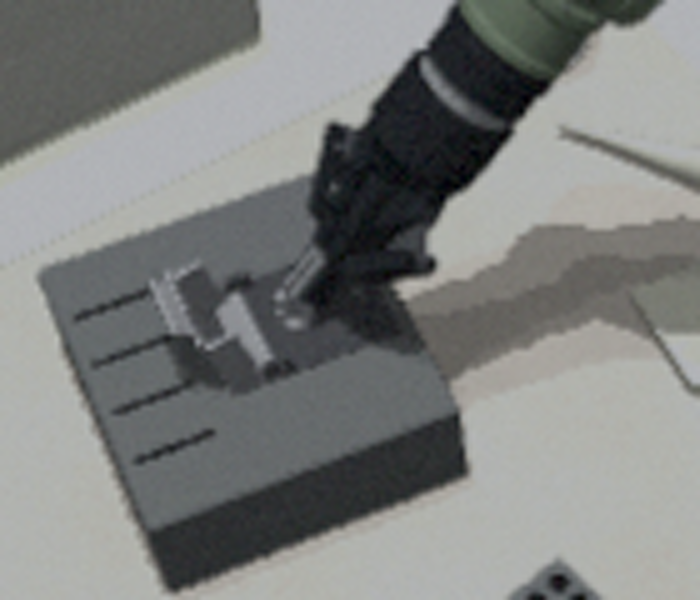

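>>> {"api": "send_rows", "payload": {
  "linear": [
    [0.0015, -0.0002, 0],
    [0.003, -0.0005, 0],
    [0.003, -0.0005, 0]
  ],
  "rot": [
    [0, 0, 0],
    [0, 0, 0],
    [0, 0, 0]
  ],
  "fingers": [255, 255, 255]
}}

```text
t: 26.52
tcp_pos: [0.6534, -0.2838, 0.0704]
orientation: [[0.156, 0.698, 0.699], [0.988, -0.111, -0.11], [0.0, 0.707, -0.707]]
contact_force: [-0.7, 0.3, -1.0]
opening: 0.0002
```

>>> {"api": "send_rows", "payload": {
  "linear": [
    [0.001, -0.0002, 0],
    [0.002, -0.0003, 0],
    [0.002, -0.0003, 0]
  ],
  "rot": [
    [0, 0, 0],
    [0, 0, 0],
    [0, 0, 0]
  ],
  "fingers": [255, 255, 255]
}}

```text
t: 26.9
tcp_pos: [0.6546, -0.2839, 0.07]
orientation: [[0.156, 0.699, 0.698], [0.988, -0.111, -0.11], [0.001, 0.706, -0.708]]
contact_force: [-7.6, 0.3, 1.5]
opening: -0.0002
```

>>> {"api": "send_rows", "payload": {
  "linear": [
    [0.001, -0.0002, 0],
    [0.001, -0.0002, 0]
  ],
  "rot": [
    [0, 0, 0],
    [0, 0, 0]
  ],
  "fingers": [255, 255]
}}

```text
t: 27.15
tcp_pos: [0.6548, -0.2839, 0.0698]
orientation: [[0.157, 0.7, 0.697], [0.988, -0.112, -0.11], [0.001, 0.706, -0.709]]
contact_force: [-11.5, 2.2, 6.1]
opening: 0.0002
```

>>> {"api": "send_rows", "payload": {
  "linear": [
    [-0.012, 0.002, 0],
    [-0.035, 0.0055, 0.002],
    [-0.055, 0.0087, 0.02],
    [-0.065, 0.01, 0.05],
    [-0.08, 0.0125, 0.09],
    [-0.1, 0.0155, 0.14],
    [-0.11, 0.017, 0.18],
    [-0.11, 0.017, 0.19],
    [-0.11, 0.017, 0.19]
  ],
  "rot": [
    [0, 0, 0],
    [0, 0, 0],
    [0, 0, 0],
    [1.4, 8.9, 0],
    [2.8, 17.8, 0],
    [4.2, 26.7, 0],
    [5.6, 35.6, 0],
    [7, 44.5, 0],
    [7, 44.5, 0]
  ],
  "fingers": [255, 255, 255, 255, 255, 255, 255, 255, 255]
}}

```text
t: 28.28
tcp_pos: [0.5478, -0.2686, 0.2648]
orientation: [[0.157, 0.987, 0.016], [0.988, -0.157, -0.005], [-0.003, 0.017, -1.0]]
contact_force: [1.9, -0.4, -0.8]
opening: -0.0003
```

```bash
python3 - <<'E'
from g import *
w=snap('wrist','w17');d=snap('scene','s17');t=snap('top','t17');s=r.sense();print(s['t'],s['tcp_pos'],s['contact_force'],s['orientation'].round(3))
ov('w10','pics/w17.png',[],(200,130,440,300),3.3,'cw17')
ov('scene','pics/s17.png',[],(180,100,320,220),5,'os17')
for a in (-.4,.4):
    p=[.636,-.28,-.156]; print(a,(proj(w,W(p,(.024*np.sin(a),0,.075+.024*np.cos(a))))+.5-[200,130])*3.3,(proj(w,W(p,(0,0,.075)))+.5-[200,130])*3.3)
E
```

```text
28.425 [ 0.55012209 -0.26847086  0.25930372] [ 0.19427432 -0.42950364 -0.46544372] [[ 0.155  0.988  0.017]
 [ 0.988 -0.155 -0.003]
 [ 0.     0.017 -1.   ]]
-0.4 [396.35502875 332.16028279] [396.0650339 328.5093628]
0.4 [396.23903873 378.94063549] [396.0650339 328.5093628]
```

View pics/cw17.png

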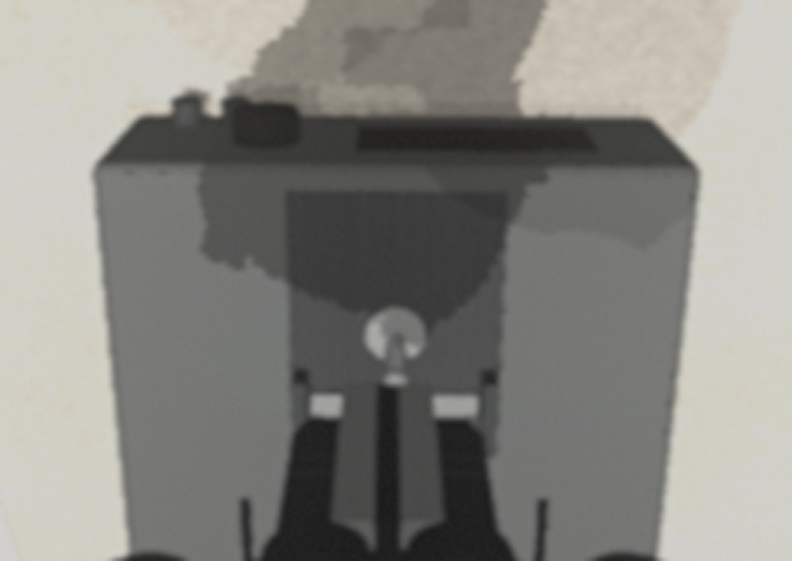

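View pics/os17.png

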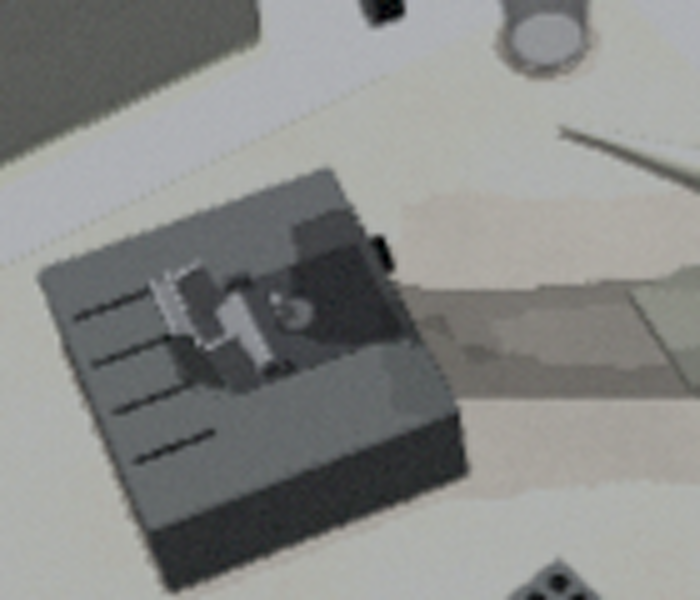

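>>> {"api": "send_rows", "payload": {
  "linear": [
    [0.04, -0.006, -0.01],
    [0.09, -0.013, -0.03],
    [0.14, -0.02, -0.04],
    [0.175, -0.026, -0.04],
    [0.185, -0.027, -0.04],
    [0.185, -0.027, -0.08],
    [0.185, -0.027, -0.12],
    [0.185, -0.027, -0.14],
    [0.185, -0.027, -0.14]
  ],
  "rot": [
    [0, 0, 0],
    [0, 0, 0],
    [0, 0, 0],
    [0, 0, 0],
    [0, 0, 0],
    [0, 0, 0],
    [0, 0, 0],
    [0, 0, 0],
    [0, 0, 0]
  ],
  "fingers": [255, 255, 255, 255, 255, 255, 255, 255, 255]
}}

```text
t: 29.55
tcp_pos: [0.7297, -0.294, 0.1166]
orientation: [[0.157, 0.988, 0.011], [0.988, -0.157, 0.001], [0.002, 0.011, -1.0]]
contact_force: [-0.8, -0.3, 0.8]
opening: 0.0003
```

```bash
python3 - <<'E'
from g import *
w=snap('wrist','w18');d=snap('scene','s18');s=r.sense();print(s['t'],s['tcp_pos'],s['contact_force'],s['orientation'].round(3))
ov('scene','pics/s18.png',[],(160,80,320,220),5,'os18')
E
```

```text
29.65 [ 0.73190651 -0.29490843  0.12044468] [ 0.67138479 -0.37561549  0.21028395] [[ 0.157  0.988  0.016]
 [ 0.988 -0.157 -0.002]
 [ 0.     0.016 -1.   ]]
```

View pics/w18.png

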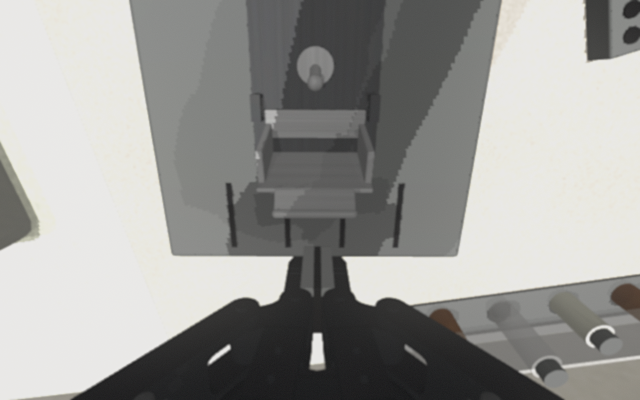

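View pics/os18.png

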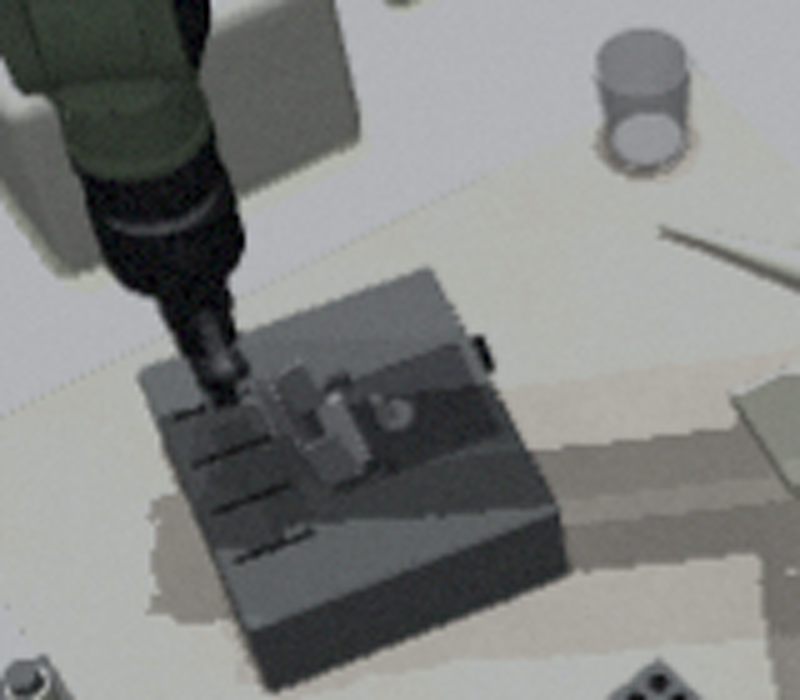

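>>> {"api": "send_rows", "payload": {
  "linear": [
    [0, 0, -0.02],
    [0, 0, -0.033],
    [-0.01, 0.0016, -0.033],
    [-0.02, 0.0031, -0.033],
    [-0.028, 0.0044, -0.033],
    [-0.036, 0.0057, -0.033],
    [-0.043, 0.0068, -0.033],
    [-0.05, 0.0079, -0.033],
    [-0.055, 0.0087, -0.033],
    [-0.055, 0.0087, -0.033]
  ],
  "rot": [
    [0, 0, 0],
    [0, 0, 0],
    [0, 0, 0],
    [0, 0, 0],
    [0, 0, 0],
    [0, 0, 0],
    [0, 0, 0],
    [0, 0, 0],
    [0, 0, 0],
    [0, 0, 0]
  ],
  "fingers": [255, 255, 255, 255, 255, 255, 255, 255, 255, 255]
}}

```text
t: 30.9
tcp_pos: [0.6764, -0.2857, 0.0867]
orientation: [[0.156, 0.988, 0.013], [0.988, -0.156, -0.001], [0.001, 0.013, -1.0]]
contact_force: [0.7, -0.2, 0.3]
opening: 0.0001
```

```bash
python3 - <<'E'
from g import *
w=snap('wrist','w19');d=snap('scene','s19');s=r.sense();print(s['t'],s['tcp_pos'],s['contact_force'])
ov('scene','pics/s19.png',[],(160,80,320,220),5,'os19')
E
```

```text
31.0 [ 0.67652723 -0.28563056  0.08612718] [-0.17085652  0.776597    0.88435794]
```

View pics/w19.png

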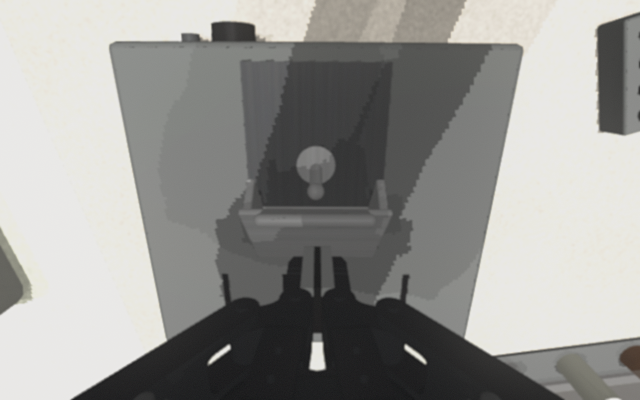

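View pics/os19.png

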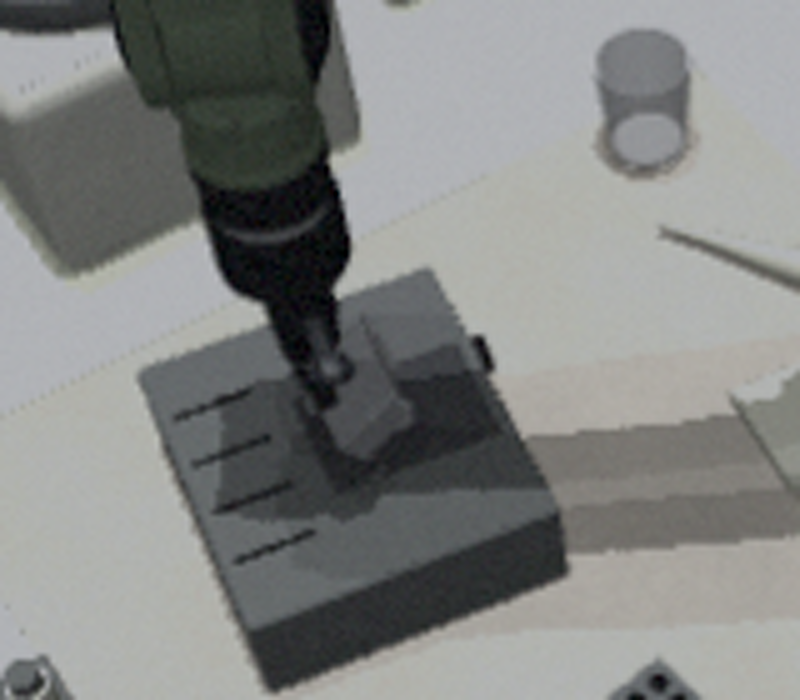

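>>> {"api": "send_rows", "payload": {
  "linear": [
    [-0.004, 0.0006, 0.003],
    [-0.008, 0.0012, 0.005],
    [-0.008, 0.0012, 0.005],
    [-0.008, 0.0012, 0.005]
  ],
  "rot": [
    [0, 0, 0],
    [0, 0, 0],
    [0, 0, 0],
    [0, 0, 0]
  ],
  "fingers": [255, 255, 255, 255]
}}

```text
t: 31.5
tcp_pos: [0.6692, -0.2847, 0.0919]
orientation: [[0.156, 0.988, 0.014], [0.988, -0.156, -0.002], [0.0, 0.014, -1.0]]
contact_force: [0.6, 0.6, 0.0]
opening: 0.0001
```

```bash
python3 - <<'E'
from g import *
w=snap('wrist','w20');s=r.sense();print(s['t'],s['tcp_pos'],s['contact_force'])
E
```

```text
31.55 [ 0.66918149 -0.28470169  0.09182452] [ 0.38380309 -0.47702242 -0.74519222]
```

View pics/w20.png

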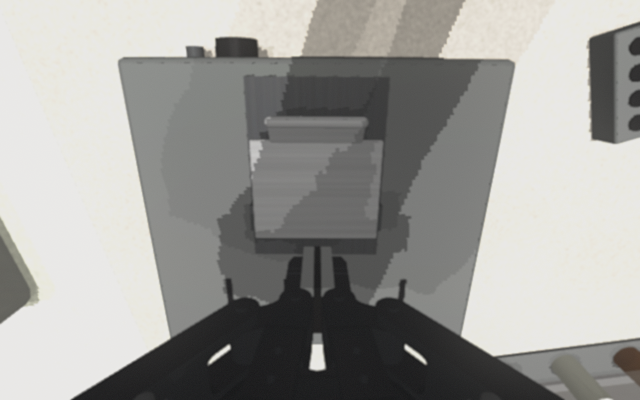

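Guard appears shut (lip at rows ~118–140, roof square in line, above the toggle). I'll lift away and check everything.

>>> {"api": "send_rows", "payload": {
  "linear": [
    [0.005, 0, 0.02],
    [0.005, 0, 0.06],
    [0, 0, 0.11],
    [-0.04, 0.02, 0.16],
    [-0.09, 0.05, 0.19],
    [-0.14, 0.09, 0.2],
    [-0.17, 0.13, 0.2],
    [-0.18, 0.16, 0.2],
    [-0.18, 0.16, 0.2]
  ],
  "rot": [
    [0, 0, 0],
    [0, 0, 0],
    [0, 0, 0],
    [0, 0, 0],
    [0, 0, 0],
    [0, 0, 0],
    [0, 0, 0],
    [0, 0, 0],
    [0, 0, 0]
  ],
  "fingers": [255, 255, 255, 255, 255, 255, 255, 255, 255]
}}

```text
t: 32.67
tcp_pos: [0.4885, -0.1231, 0.2927]
orientation: [[0.154, 0.988, 0.015], [0.988, -0.154, -0.002], [0.0, 0.015, -1.0]]
contact_force: [0.6, -0.9, 0.1]
opening: 0.0003
```

```bash
python3 - <<'E'
from g import *
w=snap('wrist','w21');d=snap('scene','s21');t=snap('top','t21');s=r.sense();print(s['t'],s['tcp_pos'],s['contact_force'])
a=cv2.imread('pics/s21.png');k=lambda im,x0,y0:cv2.resize(im[y0:y0+110,x0:x0+110],None,fx=3.6,fy=3.6,interpolation=cv2.INTER_CUBIC)
cv2.imwrite('pics/cmp.png',np.hstack([k(cv2.imread('pics/s10.png'),180,120),k(a,180,120)]))
b=cv2.imread('pics/t21.png');cv2.imwrite('pics/cmp2.png',cv2.resize(b[90:310,160:480],None,fx=2.5,fy=2.5,interpolation=cv2.INTER_CUBIC))
ov('scene','pics/s21.png',[],(290,180,450,340),3.7,'os21')
E
```

```text
32.825 [ 0.48978855 -0.1253599   0.29192321] [ 0.95587065 -0.35182724 -0.02928936]
```

View pics/cmp.png

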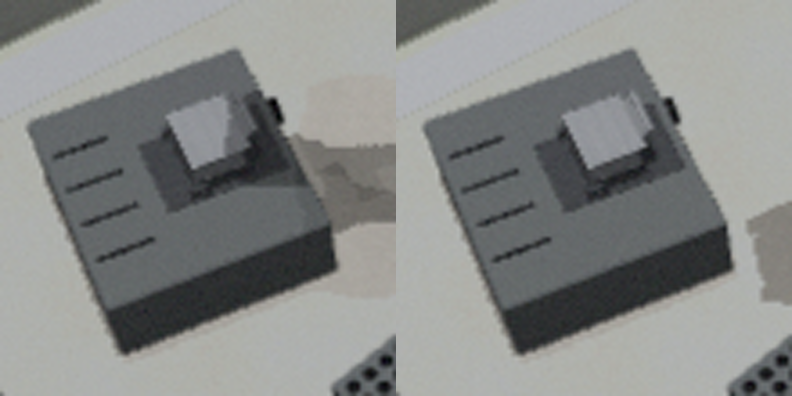

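View pics/cmp2.png

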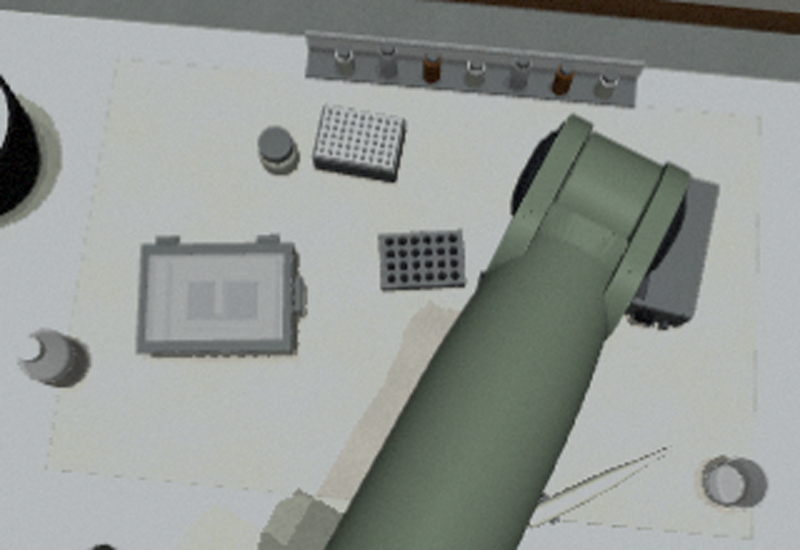

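View pics/os21.png

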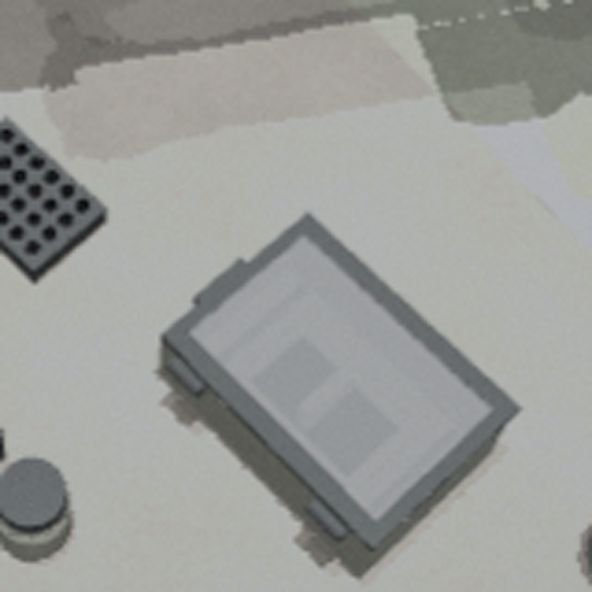

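```bash
python3 -c "
from workcell import r
print(r.finish_job())"
```

```text
the job is handed in; nothing more can be done
None
```

The gel run is started and I handed the job in at about 33 s, inside the 72 s limit.

- **Cassette:** it lies flat and rib-up on the tank floor, between the two contact bars. The wrist picture before the lid closed and the view through the shut lid both show this.
- **Lid:** fully shut. It reached a hard stop at 19 N with no further travel, and the scene picture shows it level on the tank.
- **Toggle:** pushed over until it hit its stop at about 11 N. In the picture the ball was where the fully-on position should put it. It was not touched before the guard was up.
- **Guard:** it stayed up by itself while I worked the toggle, then dropped shut after being tipped from the hinge side. The final picture of it matches the one taken before I lifted it.
- **Other items:** none was touched, and the others in view in the final pictures look unmoved. The weigh boat was hidden by the arm there, so I did not check it at the end.

**Checks that disagreed:**
- **Fingertips:** the closed fingertips sit about 28 mm short of the reported tool point. My first grasp therefore closed in the air above the rib and disturbed nothing. I found the offset by touching a clear patch of bench, at 35 N, and corrected for it.
- **Scene camera:** it disagreed with the other cameras on the tank by up to about 5 pixels. I positioned from the wrist and top cameras instead.

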